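# Slide the hot water can across the hotplate and run the contact probe up to it

### The job

The square water can on the left place of the hotplate is hot and full: slide it across the glass top, slowly and without lifting or tipping it, onto the right marked place, centred in the ring and square to the hotplate. Then slide the probe carriage gently along its rail, creeping up the last few centimetres, until the probe's sprung tip bears lightly on the can's side and stays there, without the can being shoved; do not force the carriage if it binds, and leave the other things on the bench where they stand.

Things in the scene. Friction and masses are not known exactly. Their poses are not given: they have to be found in the camera images.
- hotplate: Two-place laboratory hotplate, fixed: white housing 270 mm (its x) by 380 mm (its y), flat black glass top 260 x 370 mm, 55 mm above the bench; two black knobs on the front face (its -x). Origin on the bench under its middle; x from the front panel to the back, y to the left place, z up. It may stand turned by some degrees.
- left_place (a point): Centre of the left printed ring (radius 72 mm, four outward ticks along the hotplate's x and y), on the glass top, 55 mm above the bench, 100 mm to +y of the hotplate's middle. The can starts about here, turned by up to some 25 degrees either way.
- right_place (a point): Centre of the right printed ring (same size), on the glass top, 100 mm to -y of the hotplate's middle, 200 mm from the left place. The place next to the rail: the can must end here.
- can: Closed square aluminium can, 100 x 100 x 78 mm high, flat lid, no handle, too wide for the gripper; its +y and -y sides are matt black. Loose on the glass (friction about 0.35), 0.7 to 1.1 kg. Origin at the centre of its underside, z up; its -y side looks roughly to the probe. Pushed by two spread fingertips it turns square to them.
- rail: Optical bench rail, fixed, in line with the right place: T head 76 mm wide, 8 mm thick, top 30 mm above the bench, 360 mm long along its y, ending 12 mm short of the hotplate; end stops 26 mm wide, 6 mm high, 8 mm long; two feet 120 mm wide. Origin on the bench under its middle; axes parallel to the hotplate's, y towards the hotplate.
- carriage: Probe carriage, captive on the rail with 1.5 mm play. Saddle 110 mm across (x), 50 mm along the rail (y), 28 mm high above the rail; 0.4 kg, slides at 2.5 to 4 N if pushed low at mid back, binds if pushed near a corner or at the probe. A post, 12 mm ahead of the middle, carries a clamp ring 38 mm wide, its axis 66 mm above the rail. Origin: saddle's middle on the rail's top; y to the hotplate.
- saddle_back (a point): Middle of the saddle's flat back face (the face to -y, away from the hotplate), 25 mm behind the carriage's origin, 110 mm wide, 14 mm above the rail's top; free from above. The saddle's top is clear for 28 mm ahead of this face; then come the clamp ring and its screw, up to 126 mm above the bench.
- beaker: Bystander: small glass beaker, 36 mm wide, 55 mm high, on the back right corner of the hotplate's top. Origin at its underside. Leave it alone.
- mineral: Bystander: lump of grey mineral, 46 mm wide, 32 mm high, on the bench on the robot's side of the rail. Origin at its underside. Leave it alone.
- weight: Bystander: brass knobbed weight, 36 mm wide, 53 mm high, on the bench on the far side of the rail. Origin at its underside. Leave it alone.
- flask: Bystander: conical glass flask, 82 mm wide, 110 mm high, on the bench to the left of the hotplate. Origin at its underside. Leave it alone.
- measure: Bystander: tall clear measuring cylinder on a six-sided foot 84 mm wide, 212 mm high, on the bench to the left of the hotplate. Origin at its underside. Leave it alone.
- wood_block: Bystander: wooden block 90 x 45 x 30 mm on the bench in front of the hotplate on the left. Origin at its underside. Leave it alone.
- spatula: Bystander: metal spoon 160 mm long lying on the bench in front. Leave it alone.
- probe_clamp (a point): Middle of the clamp ring, 12 mm ahead (+y) of the carriage's origin, 66 mm above the rail's top. Out of it the probe points along +y: barrel 28 mm wide, thin stem, copper tip 15 mm wide. The tip's front is 101 +-12 mm ahead of this point: how far the barrel is clamped out differs each time and is not reported. The tip yields up to 7 mm, pushing back with 0.6 N at first touch, 1.7 N when fully in.

How it is judged:
On the way, in this order (a step that is already met when the one before it is completed fails the run):
1. the can stands on the right place, centred within 10 mm, square within 0.1 rad, and still (horizontal distance between can and right_place below 0.01 m and angle between the y axis of can and the y axis of hotplate, either way round below 0.1 rad and linear speed of can below 0.02 m/s), for 0.2 s.
2. the probe's tip bears on the can (contact force between carriage and can above 0.3 N), for 0.2 s.
At the end, for the whole second after the job is handed in: The can stands flat on the glass, its middle within 10 mm of the right place's centre and square to the hotplate within 0.1 rad; the carriage sits level on its rail with the probe's tip bearing on the can (more than 0.3 N); both are at rest (horizontal distance between can and right_place below 0.01 m and angle between the y axis of can and the y axis of hotplate, either way round below 0.1 rad and angle between can's own z axis and vertical below 0.04 rad and z of can in the frame of hotplate below 0.058 m and angle between carriage's own z axis and vertical below 0.08 rad and z of carriage in the frame of rail below 0.034 m and linear speed of each of can, carriage below 0.01 m/s and contact force between carriage and can above 0.3 N); the robot touches nothing.
It fails at once if the can is lifted more than 6 mm off the glass or tips by more than 0.12 rad (z of can in the frame of hotplate above 0.061 m or angle between can's own z axis and vertical above 0.12 rad).
It fails at once if the can is moved faster than 0.35 m/s (it slops) (linear speed of can above 0.35 m/s).
It fails at once if the robot presses on the can or the carriage with more than 25 N (forced) (contact force between any of the arm, the fingers and can above 25 N or contact force between any of the arm, the fingers and carriage above 25 N).
It fails at once if the probe shoves the can (it bears on the can while the can moves faster than 10 mm/s) (contact force between carriage and can above 0.3 N and linear speed of can above 0.01 m/s).
It fails at once if a bystander is moved by more than 20 mm (distance of any of beaker, mineral, weight, flask, measure, wood_block, spatula from where it was at the start of the episode above 0.02 m).
It also fails if it takes over 72 s, if anything falls off the work surface, if the arm or the gripper's body presses on something with over 40 N, if the wrist force passes 120 N, or if a joint passes its speed limit or range.

### The arm

A 6-joint arm with a two-finger parallel gripper is mounted at the origin on the work surface. World frame = base frame: x ahead of the robot, y to its left, z up, the work surface at z = 0. Lengths are in m, angles in rad, forces in N, time in s.
With the tool pointing down it reaches from about 0.375 to 0.9 m from the base axis. Payload 3.1 kg.
Tool frame: the origin (TCP) lies at the very end of the fingers, on their centre line; the grasp point (between the pads) lies 19 mm behind it; y points along the fingers, x is the direction in which the jaws open and shut, and the axes are right-handed (so a half turn about y gives the same grasp; the last joint's range is limited). The gripper opens to 87 mm and grips with 3 to 60 N. Pads are 19 mm wide; open, the fingers measure 117 mm over their backs; the gripper's body (75 mm by 190 mm) begins 51 mm behind the grasp point.
Start: joints at [-1.514, 0.527, 1.433, -0, 1.181, -0.178], TCP at [0.145, -0.608, 0.223] pointing down, gripper open.
Joint ranges: [-3.08, 3.08], [-0.75, 2.2], [0.22, 2.44], [-1.43, 4.57], [0, 2.65], [-2.85, 2.85]. Speed limits (rad/s): [2.79, 2.79, 3.14, 3.14, 3.14, 3.14].

### API

Orientations are given as a unit quaternion [x, y, z, w].
In Python, from rig import robot gives the robot as it stands.
- The arm moves only by the shell command python3 -m creep 'ROWS' [FORCE]. ROWS is JSON, a list of rows, each a list of 3 entries, a list of its own where there are three numbers: the shift along the tool's x, y, z in mm, then the turn about the tool's y in rad, then the opening, from 0 (shut) to 1 (fully open). A call has 1 to 8 rows; each row shifts and turns the commanded pose from where the row before left it, along the tool's axes as they then stand; what a row does not reach is not made up. A row lasts 1/10 s, in which the tool goes at most 50 mm and 8.59 degrees, less where a joint would pass 70% of its speed; a pose out of reach is approached as far as the arm can. A call with a gripper value outside its range is refused whole. The fingers move at their own pace and stop on an object; FORCE is the grip in N (left out, the last holds). Time passes only in rows, so rows that do not move let the fingers close. It gives the time, the measured TCP pose, the force and the opening at its end, in the units of the state.
- robot.get_obs(): the state, without advancing time (a new reading comes with each control period).
- robot.camera(name): name is "side" or "top" or "wrist"; returns a dict with "pixels" (480x640x3 uint8, red, green, blue), "fx", "fy", "cx", "cy" (pixels), "position" and "rotation" of the camera in the world. Camera axes: x right, y up, looking along -z (the intrinsics and any distortion apply to the point x, -y, -z); pixel columns grow to the right and rows downward; lengths in m; the calibration is good to about 2 mm. A picture is of the moment at which its call begins. There is no depth.
- robot.hand_in(): hands the job in, once; it reports no verdict.
The state is a dict: "time": time; "q": joint angles; "joint_velocities": joint speeds; "joint_torque": joint torques, N m; "position": TCP position; "tool_rot": TCP orientation; "ft_force": force on the tool from outside, world axes, zero at the start; "moment": the same for the moment, N m; "grip_width": finger opening in m.
Only numpy, scipy, OpenCV 4.12 (cv2) and the standard library are available. Lean on these libraries where they do the work, as an engineer would, in place of code of your own. Each camera call takes 0.05 s, during which the arm holds its last target.

## Working session

There is one attempt and no reset: what is moved stays moved. The work goes in short steps, Python scripts to look and compute and a shell command to move; the robot and the scene stay as the last step left them, time stands still between calls to the robot, and variables do not carry over. Pictures are saved under pics/ and viewed, and the job is handed in when it is done.

```bash
mkdir -p pics; ls; python3 - <<'E'
from rig import robot
import cv2
o=robot.get_obs()
for k,v in o.items(): print(k,v)
for n in("side","top","wrist"):
    c=robot.camera(n); cv2.imwrite(f"pics/{n}0.png",c["pixels"][:,:,::-1])
    print(n,{k:v for k,v in c.items() if k!="pixels"})
E
```

```text
pics
time 0.0
q [-1.51447730e+00  5.28473356e-01  1.43389008e+00  1.96300106e-05
  1.18139915e+00 -1.78518765e-01]
joint_velocities [ 0.0013695   0.00211543  0.00015414 -0.00096967  0.00040302 -0.00018782]
joint_torque [ 9.44653148e-04 -4.40040135e+01 -1.76589936e+01  6.32041739e-02
  5.81121398e-02 -1.68198890e-04]
position [ 0.1454094  -0.60710172  0.22157111]
tool_rot [-0.55455098  0.43848788 -0.4374808   0.55570868]
ft_force [ 0.48026233  0.03476205 -0.00859704]
moment [-0.03072807 -0.01515157  0.02445166]
grip_width 0.08686271366494767
side {'fx': 560.123749285212, 'fy': 560.123749285212, 'cx': 319.0817126446213, 'cy': 241.33802622177168, 'position': array([ 0.40839612, -0.82310333,  0.95197999]), 'rotation': array([ 0.39493327, -0.01902348, -0.05551439,  0.91683367])}
top {'fx': 482.73014127141323, 'fy': 482.73014127141323, 'cx': 320.6034804239841, 'cy': 236.98759938426392, 'position': array([0.37351705, 0.12295902, 1.24521472]), 'rotation': array([-0.03831091,  0.05090529,  0.71082482, -0.7004777 ])}
wrist {'fx': 389.71756380578546, 'fy': 389.71756380578546, 'cx': 316.899854409984, 'cy': 234.97865723352814, 'position': array([ 0.22064299, -0.58979576,  0.38386441]), 'rotation': array([-0.11160911,  0.08911711, -0.61239007,  0.77754739])}
```

View pics/top0.png

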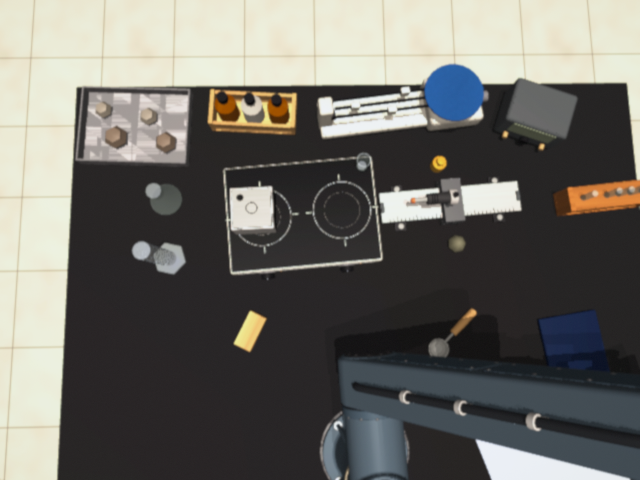

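View pics/side0.png

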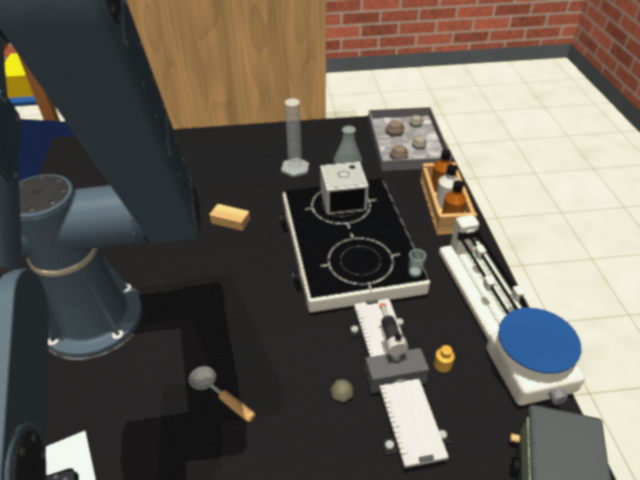

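View pics/wrist0.png

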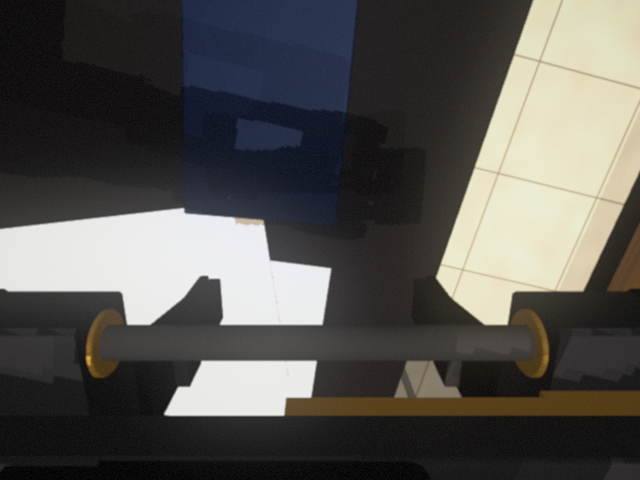

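```bash
cat > h.py <<'E'
import numpy as np, cv2
from scipy.spatial.transform import Rotation as R
def proj(c,P):
    P=np.atleast_2d(P); q=R.from_quat(c["rotation"]).inv().apply(P-c["position"])
    return np.c_[c["cx"]+c["fx"]*q[:,0]/-q[:,2], c["cy"]-c["fy"]*q[:,1]/-q[:,2]]
def unproj(c,uv,z):
    uv=np.atleast_2d(np.array(uv,float))
    d=np.c_[(uv[:,0]-c["cx"])/c["fx"],-(uv[:,1]-c["cy"])/c["fy"],-np.ones(len(uv))]
    d=R.from_quat(c["rotation"]).apply(d); t=(z-c["position"][2])/d[:,2]
    return c["position"]+d*t[:,None]
def crop(c,x,y,w,h,s,name,pts=None,ptsuv=None):
    im=c["pixels"][:,:,::-1][y:y+h,x:x+w]; im=cv2.resize(im,None,fx=s,fy=s,interpolation=cv2.INTER_CUBIC)
    if pts is not None:
        for u,v in proj(c,pts): cv2.drawMarker(im,(int((u+.5-x)*s),int((v+.5-y)*s)),(0,0,255),0,10,1)
    cv2.imwrite(name,im)
E
python3 - <<'E'
from rig import robot; from h import *
import pickle
d={n:robot.camera(n) for n in("top","side")}
pickle.dump(d,open("d0.pkl","wb"))
crop(d["top"],215,145,180,135,4.4,"pics/tc1.png")
crop(d["top"],360,145,180,115,4.4,"pics/tc2.png")
crop(d["side"],270,140,200,170,3.5,"pics/sc1.png")
crop(d["side"],320,280,150,190,3,"pics/sc2.png")
E
```

```text
(no output)
```

View pics/tc1.png

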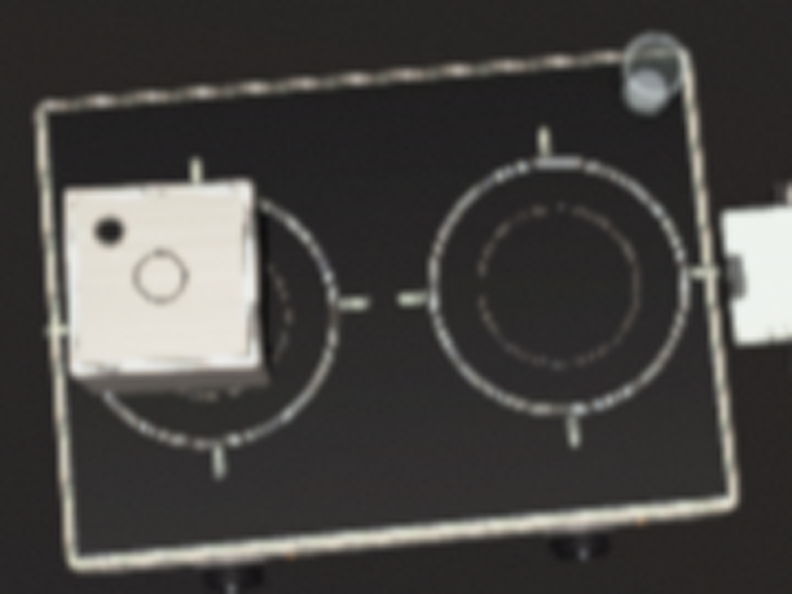

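View pics/tc2.png

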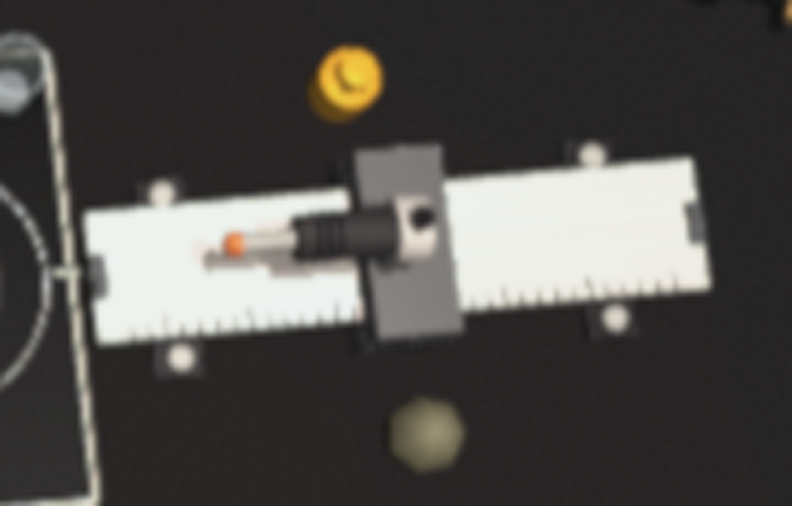

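View pics/sc1.png

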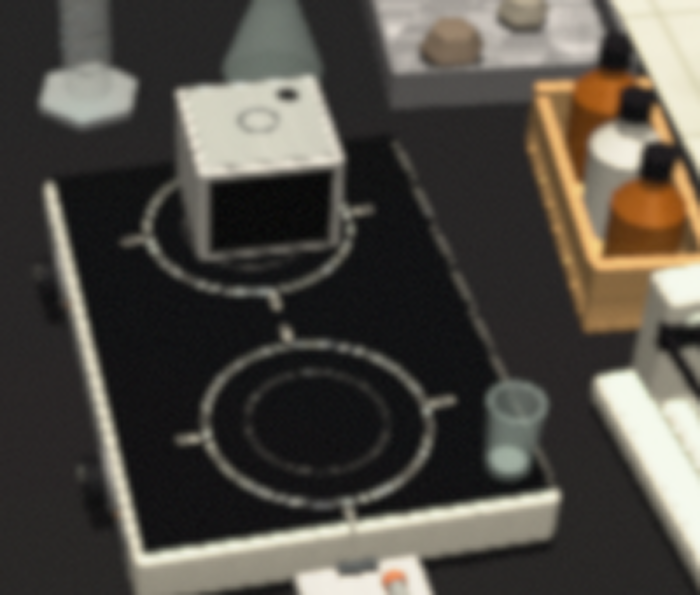

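View pics/sc2.png

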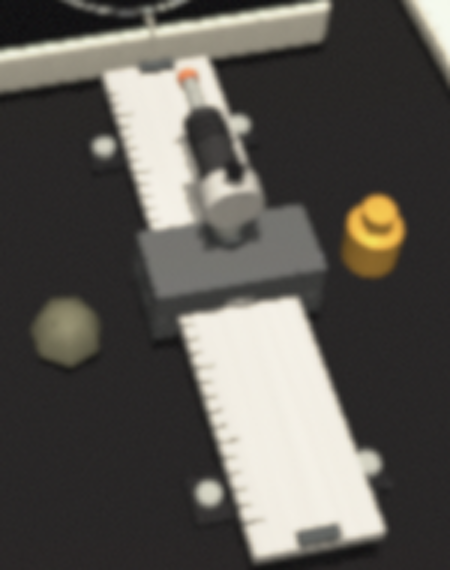

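```bash
cat > fit.py <<'E'
from h import *
from scipy.optimize import least_squares
def rect(p,hx,hy,z):
    x,y,a=p; c,s=np.cos(a),np.sin(a)
    L=np.array([[hx,hy],[hx,-hy],[-hx,-hy],[-hx,hy]])
    return np.c_[x+c*L[:,0]-s*L[:,1], y+s*L[:,0]+c*L[:,1], np.full(4,z)]
def fit(obs,hx,hy,z,p0):
    # obs: list (cam, uv 4x2 order BL,BR,FR,FL with nan)
    f=lambda p: np.concatenate([np.nan_to_num((proj(c,rect(p,hx,hy,z))-uv).ravel()) for c,uv in obs])
    r=least_squares(f,p0); return r.x, r.fun.reshape(-1,2)
def cr(pts,x,y,s): return np.array(pts,float)/s-0.5+[x,y]
E
python3 - <<'E'
import pickle; from fit import *
np.set_printoptions(precision=4,suppress=True)
d=pickle.load(open("d0.pkl","rb")); T,S=d["top"],d["side"]
n=[np.nan]*2
t1=lambda p:cr(p,215,145,4.4); t2=lambda p:cr(p,360,145,4.4); s1=lambda p:cr(p,270,140,3.5); s2=lambda p:cr(p,320,280,3)
def show(nm,obs,*a):
    p,r=fit(obs,*a); print(nm,p,np.degrees(p[2])); print(r.round(1).tolist())
    for o in obs: print("  single",fit([o],*a)[0])
    return p
hp=show("hot",[(T,t1([(38,102),(690,47),(737,508),(72,570)])),(S,s1([n,(560,492),(135,562),(46,183)]))],.135,.19,.055,[.6,.2,0])
rl=show("rail",[(T,t2([(84,212),(693,157),(712,290),(98,345)])),(S,s2([(207,56),(385,532),(253,560),(103,75)]))],.038,.18,.03,[.6,-.2,0])
cg=show("carr",[(T,t2([(355,150),(440,145),(463,333),(377,340)])),(S,s2([(303,207),(326,265),(157,297),(138,233)]))],.055,.025,.058,[.6,-.2,0])
cn=show("can",[(T,t1([(64,187),(253,180),(263,364),(71,374)])),(S,s1([(312,75),(345,157),(207,173),(176,92)]))],.05,.05,.133,[.6,.3,0])
c,s=np.cos(hp[2]),np.sin(hp[2]); Rm=np.array([[c,-s],[s,c]])
loc=lambda p:Rm.T@(np.array(p)[:2]-hp[:2])
print("local: rail",loc(rl),"carr",loc(cg),"can",loc(cn), "canyaw rel",cn[2]-hp[2])
print("right place", hp[:2]+Rm@[0,-.1])
E
```

```text
hot [0.5856 0.1451 0.0781] 4.473662245647344
[[-0.6, -0.5], [0.7, -0.9], [1.7, -0.3], [-0.7, -0.1], [0.0, 0.0], [0.6, 0.5], [-0.8, -0.3], [-1.7, -2.0]]
  single [0.5844 0.1458 0.0764]
  single [0.5867 0.1439 0.0773]
rail [ 0.6161 -0.2347  0.0762] 4.366031655183047
[[0.5, 0.1], [-0.2, 0.6], [-0.3, -0.9], [0.5, -1.1], [-0.6, 0.6], [-0.6, 0.2], [0.4, -0.6], [-0.2, -0.3]]
  single [ 0.6152 -0.2343  0.0778]
  single [ 0.6165 -0.2349  0.0747]
carr [ 0.6163 -0.2331  0.0707] 4.0488898043770885
[[0.0, -0.2], [0.2, -0.7], [0.4, -0.6], [0.2, -0.6], [-0.5, -1.2], [0.3, 1.1], [-0.5, 0.3], [-0.8, -0.7]]
  single [ 0.6149 -0.2325  0.0658]
  single [ 0.617  -0.2333  0.0744]
can [0.5881 0.2627 0.0548] 3.1409476099249765
[[-0.2, 0.2], [-0.5, -1.0], [-0.3, -0.8], [0.3, -0.2], [0.2, 0.1], [0.1, 0.8], [-1.8, 1.0], [-0.3, -0.5]]
  single [0.5869 0.2623 0.0402]
  single [0.5893 0.2641 0.078 ]
local: rail [ 0.0008 -0.3811] carr [ 0.0011 -0.3795] can [0.0117 0.117 ] canyaw rel -0.02326025838287215
right place [0.5934 0.0454]
```

```bash
python3 - <<'E'
import pickle; from fit import *
np.set_printoptions(precision=4,suppress=True)
d=pickle.load(open("d0.pkl","rb")); T,S=d["top"],d["side"]
# ring extreme points fits
a=np.linspace(0,6.283,72,endpoint=False)
def ring(c): return np.c_[c[0]+.072*np.cos(a),c[1]+.072*np.sin(a),0*a+.055]
crop(T,215,145,180,135,4.4,"pics/tc1b.png",np.r_[rect([.5856,.1451,.0775],.135,.19,.055),ring((.5934,.0454)),rect([.5881,.2627,.0548],.05,.05,.133),rect([.5881,.2627,.0548],.05,.05,.055)])
crop(S,270,140,200,170,3.5,"pics/sc1b.png",np.r_[rect([.5856,.1451,.0775],.135,.19,.055),ring((.5934,.0454)),rect([.5881,.2627,.0548],.05,.05,.133),rect([.5881,.2627,.0548],.05,.05,.055)])
E
```

```text
(no output)
```

View pics/tc1b.png

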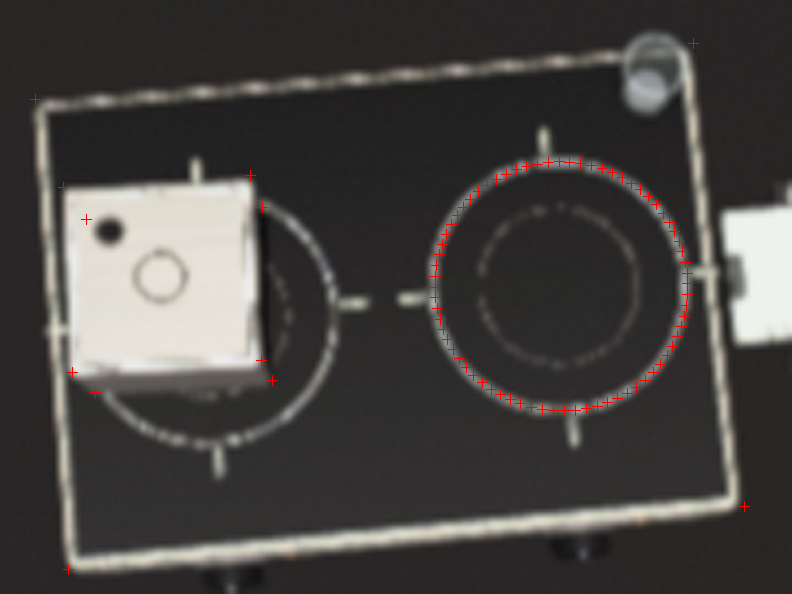

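View pics/sc1b.png

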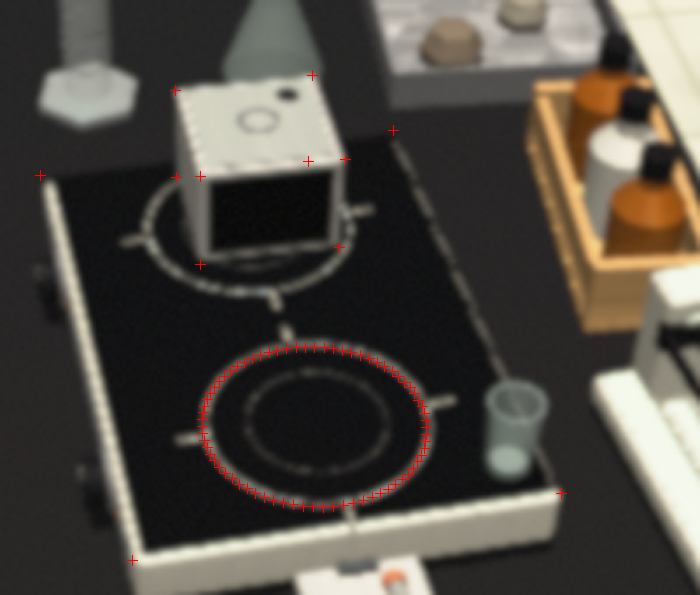

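```bash
python3 - <<'E'
import pickle; from fit import *; from rig import robot
np.set_printoptions(precision=4,suppress=True)
d=pickle.load(open("d0.pkl","rb")); T,S=d["top"],d["side"]
o=robot.get_obs(); print(R.from_quat(o["tool_rot"]).as_matrix(), o["time"])
w=robot.camera("wrist"); M=R.from_quat(o["tool_rot"]); print("cam in tool",M.inv().apply(w["position"]-o["position"]))
hp=np.array([.5856,.1451]);a=.0775
Rm=np.array([[np.cos(a),-np.sin(a)],[np.sin(a),np.cos(a)]])
for n,c,uv,z in [("measure",T,(172,259),.0),("flask",T,(170,200),0.),("flasktop",T,(152,189),.11),("meastop",T,(141,250),.212),("beaker",T,(362,167),.055),("weight",T,(438,165),.0),("mineral",T,(457,243),.016),("tipT",T,(360+233/4.4,145+243/4.4),.096),("tipS",S,(320+187/3,280+76/3),.1),("ringT",T,(360+415/4.4,145+228/4.4),.115)]:
    p=unproj(c,uv,z)[0]; print(n,p,"local",Rm.T@(p[:2]-hp))
E
```

```text
[[ 0.2326 -0.      0.9726]
 [-0.9726  0.001   0.2326]
 [-0.0009 -1.      0.0002]] 0.25
cam in tool [ 0.0003 -0.1622  0.0773]
measure [0.4795 0.4827 0.    ] local [-0.0796  0.3448]
flask [0.6342 0.4914 0.    ] local [0.0752 0.3415]
flasktop [0.6384 0.5022 0.11  ] local [0.0803 0.3519]
meastop [0.4817 0.4878 0.212 ] local [-0.077   0.3497]
beaker [ 0.7019 -0.0073  0.055 ] local [ 0.1042 -0.1609]
weight [ 0.7203 -0.2161  0.    ] local [ 0.1064 -0.3705]
mineral [ 0.509  -0.2513  0.016 ] local [-0.107  -0.3893]
tipT [ 0.6063 -0.1247  0.096 ] local [-0.0003 -0.2706]
tipS [ 0.6083 -0.1262  0.1   ] local [ 0.0016 -0.2722]
ringT [ 0.6095 -0.2204  0.115 ] local [-0.0044 -0.3663]
```

```bash
python3 -m creep '[[[0,-5,0],-0.1414,0.6],[[0,-5,0],-0.1414,0.6],[[0,-5,0],-0.1414,0.6],[[0,-5,0],-0.1414,0.6],[[0,-5,0],-0.1414,0.6],[[0,-5,0],-0.1414,0.6],[[0,-5,0],-0.1414,0.6]]'; python3 -m creep '[[[0,-5,0],-0.1414,0.6],[[0,-5,0],-0.1414,0.6],[[0,-5,0],-0.1414,0.6],[[0,0,0],0,0.6]]'
cat > where.py <<'E'
from fit import *; from rig import robot
np.set_printoptions(precision=4,suppress=True)
hp=np.array([.5856,.1451]);a=.0775
Rm=np.array([[np.cos(a),-np.sin(a)],[np.sin(a),np.cos(a)]])
def where():
    o=robot.get_obs(); p=np.array(o["position"]); M=R.from_quat(o["tool_rot"]).as_matrix()
    print("t %.2f"%o["time"],"pos",p,"local mm",(Rm.T@(p[:2]-hp)*1000).round(1),"yaw err %.4f"%(np.arctan2(M[1,0],M[0,0])-a),"F",Rm.T@np.array(o["ft_force"])[:2],o["ft_force"][2],"w %.4f"%o["grip_width"],"q",np.array(o["q"]))
if __name__=="__main__": where()
E
python3 where.py
```

```text
time: 1.0
position: [0.1454, -0.6077, 0.2576]
tool_rot: [-0.697, 0.12, -0.12, 0.697]
ft_force: [-0.3, 0.5, -0.7]
grip_width: 0.0527
time: 1.4
position: [0.1455, -0.6082, 0.2732]
tool_rot: [0.707, 0.028, -0.028, -0.706]
ft_force: [0.3, 0.2, 1.2]
grip_width: 0.052
t 1.40 pos [ 0.1455 -0.6082  0.2732] local mm [-497.1 -717. ] yaw err 0.0003 F [0.3567 0.1263] 1.1513579538558827 w 0.0520 q [-1.5145  0.4771  1.3734 -0.      1.2896 -1.5923]
```

```bash
python3 -m creep '[[[40,0,25],0,0.6],[[40,0,25],0,0.6],[[40,0,25],0,0.6],[[40,0,25],0,0.6],[[40,0,25],0,0.6],[[40,0,25],0,0.6],[[40,0,25],0,0.6],[[40,0,25],0,0.6]]';python3 -m creep '[[[12,0,45],0,0.6],[[12,0,45],0,0.6],[[12,0,45],0,0.6],[[12,0,45],0,0.6],[[12,0,45],0,0.6],[[12,0,45],0,0.6],[[12,0,45],0,0.6],[[12,0,45],0,0.6]]'; python3 -m creep '[[[12,0,45],0,0.6],[[12,0,45],0,0.6],[[12,0,45],0,0.6],[[12,0,45],0,0.6],[[12,0,45],0,0.6],[[12,0,45],0,0.6],[[12,0,45],0,0.6],[[9,0,37],0,0.6]]'; python3 where.py
```

```text
time: 2.2
position: [0.4502, -0.382, 0.2724]
tool_rot: [-0.707, -0.026, 0.026, 0.707]
ft_force: [0.2, -0.1, 0.6]
grip_width: 0.0519
time: 3.0
position: [0.5165, -0.0152, 0.2725]
tool_rot: [0.707, 0.026, -0.026, -0.707]
ft_force: [-0.1, -0.2, 0.3]
grip_width: 0.0519
time: 3.8
position: [0.5817, 0.3437, 0.272]
tool_rot: [-0.706, -0.027, 0.027, 0.707]
ft_force: [0.7, -0.5, 0.2]
grip_width: 0.052
t 3.80 pos [0.5817 0.3437 0.272 ] local mm [ 11.5 198.3] yaw err -0.0019 F [ 0.636  -0.5556] 0.18325459069603223 w 0.0520 q [0.3685 0.5536 1.2373 0.0004 1.3507 0.2928]
```

```bash
python3 -m creep '[[[0,30,0],0,0.6],[[0,30,0],0,0.6],[[0,30,0],0,0.6],[[0,30,0],0,0.6],[[0,25,0],0,0.6],[[0,15,0],0,0.6],[[0,0,0],0,0.6]]';python3 where.py; python3 -m creep '[[[0,15,0],0,0.6],[[0,10,0],0,0.6],[[0,5,0],0,0.6],[[0,0,0],0,0.6]]'; python3 where.py
python3 - <<'E'
from h import *; from rig import robot
c=robot.camera("top"); crop(c,205,135,200,150,4,"pics/t2.png")
c=robot.camera("side"); crop(c,270,60,200,170,3.5,"pics/s2.png")
E
```

```text
time: 4.5
position: [0.5801, 0.3403, 0.1097]
tool_rot: [0.707, 0.025, -0.029, -0.706]
ft_force: [-0.5, 0.3, 0.3]
grip_width: 0.0522
t 4.50 pos [0.5801 0.3403 0.1097] local mm [  9.6 195.1] yaw err -0.0012 F [-0.4496  0.3425] 0.3281613917228562 w 0.0522 q [ 0.3648  0.7223  1.3918 -0.      1.0331  0.2885]
time: 4.9
position: [0.5814, 0.3409, 0.0819]
tool_rot: [0.707, 0.027, -0.028, -0.706]
ft_force: [-0.2, 0.7, 0.7]
grip_width: 0.0524
t 4.90 pos [0.5814 0.3409 0.0819] local mm [ 11.  195.5] yaw err 0.0003 F [-0.1632  0.7481] 0.7298793325980466 w 0.0524 q [ 0.3649  0.7583  1.4064 -0.      0.9782  0.2871]
```

View pics/t2.png

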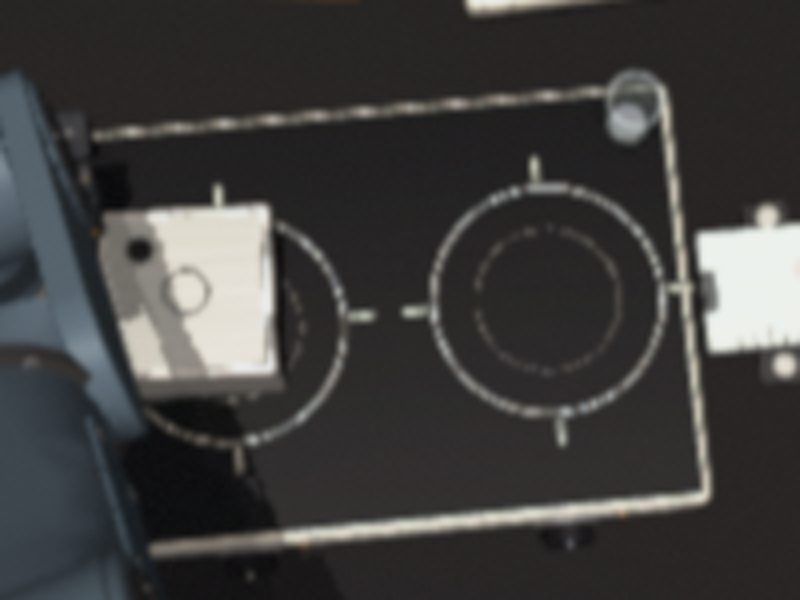

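View pics/s2.png

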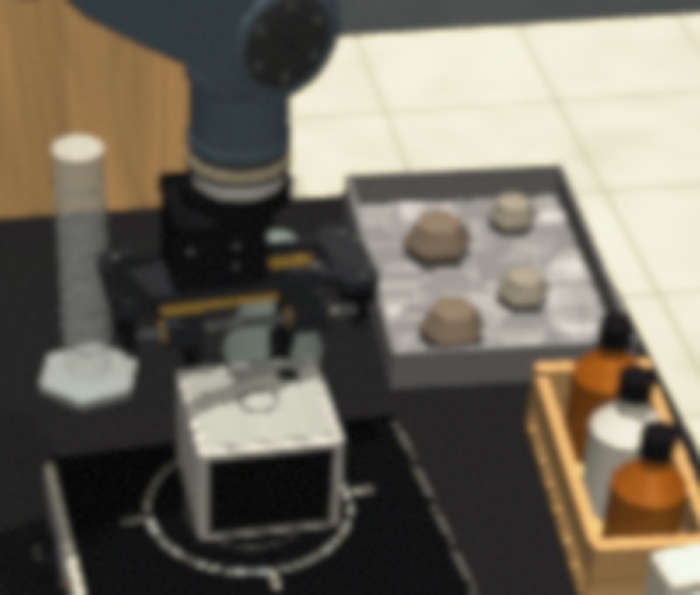

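```bash
python3 -m creep '[[[0,2,-6],0,0.6],[[0,0,-4],0,0.6],[[0,0,-3],0,0.6],[[0,0,-3],0,0.6],[[0,0,-3],0,0.6],[[0,0,-3],0,0.6],[[0,0,-3],0,0.6],[[0,0,-3],0,0.6]]'; python3 where.py;  python3 -m creep '[[[-0.2,0,-4],0,0.6],[[-0.2,0,-4],0,0.6],[[-0.3,0,-5],0,0.6],[[-0.3,0,-5],0,0.6],[[-0.4,0,-7],0,0.6],[[-0.4,0,-7],0,0.6],[[-0.4,0,-7],0,0.6],[[-0.4,0,-7],0,0.6]]'; python3 where.py
python3 - <<'E'
from h import *; from rig import robot
c=robot.camera("top"); crop(c,205,135,200,150,4,"pics/t3.png")
E
```

```text
time: 5.8
position: [0.5843, 0.3135, 0.0808]
tool_rot: [-0.706, -0.028, 0.027, 0.707]
ft_force: [-0.4, 3.1, 0.4]
grip_width: 0.0521
t 5.80 pos [0.5843 0.3135 0.0808] local mm [ 11.7 168. ] yaw err 0.0009 F [-0.1484  3.1602] 0.35171439309542396 w 0.0521 q [0.3241 0.747  1.4396 0.0005 0.9538 0.2454]
time: 6.6
position: [0.5852, 0.2665, 0.0807]
tool_rot: [-0.707, -0.028, 0.027, 0.707]
ft_force: [-0.4, 4.9, 1.6]
grip_width: 0.0522
t 6.60 pos [0.5852 0.2665 0.0807] local mm [  9. 121.] yaw err 0.0003 F [-0.0275  4.9273] 1.637528155691971 w 0.0522 q [0.2538 0.7259 1.4946 0.0001 0.9208 0.1759]
```

View pics/t3.png

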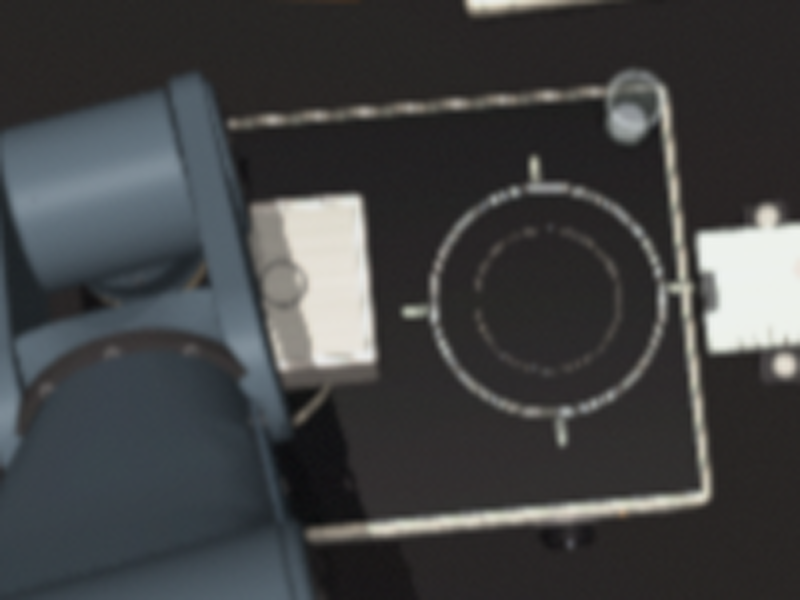

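```bash
python3 -m creep '[[[-0.5,0,-8],0,0.6],[[-0.5,0,-8],0,0.6],[[-0.5,0,-8],0,0.6],[[-0.5,0,-8],0,0.6],[[-0.5,0,-8],0,0.6],[[-0.5,0,-8],0,0.6],[[-0.5,0,-8],0,0.6],[[-0.5,0,-8],0,0.6]]'; python3 where.py;  python3 -m creep '[[[-0.5,0,-8],0,0.6],[[-0.5,0,-8],0,0.6],[[-0.5,0,-8],0,0.6],[[-0.5,0,-8],0,0.6],[[-0.4,0,-6],0,0.6],[[-0.3,0,-5],0,0.6],[[-0.2,0,-4],0,0.6],[[0,0,-2],0,0.6]]'; python3 where.py
python3 - <<'E'
from h import *; from rig import robot
import pickle
d={n:robot.camera(n) for n in("top","side")}; pickle.dump(d,open("d4.pkl","wb"))
crop(d["top"],255,145,160,120,5,"pics/t4.png")
crop(d["side"],270,140,200,170,3.5,"pics/s4.png")
E
```

```text
time: 7.45
position: [0.5859, 0.2023, 0.0806]
tool_rot: [-0.707, -0.028, 0.028, 0.707]
ft_force: [-1.0, 4.7, 3.0]
grip_width: 0.0522
t 7.45 pos [0.5859 0.2023 0.0806] local mm [ 4.8 57. ] yaw err 0.0005 F [-0.6224  4.7466] 3.019888042092779 w 0.0522 q [0.1524 0.7025 1.5568 0.0001 0.8825 0.0744]
time: 8.25
position: [0.5868, 0.1536, 0.0805]
tool_rot: [-0.707, -0.027, 0.028, 0.707]
ft_force: [-0.4, 6.3, 3.2]
grip_width: 0.0518
t 8.25 pos [0.5868 0.1536 0.0805] local mm [1.8 8.3] yaw err 0.0002 F [0.0472 6.3442] 3.211730777271262 w 0.0518 q [ 0.0719  0.6892  1.5922  0.0001  0.8606 -0.0059]
```

View pics/t4.png

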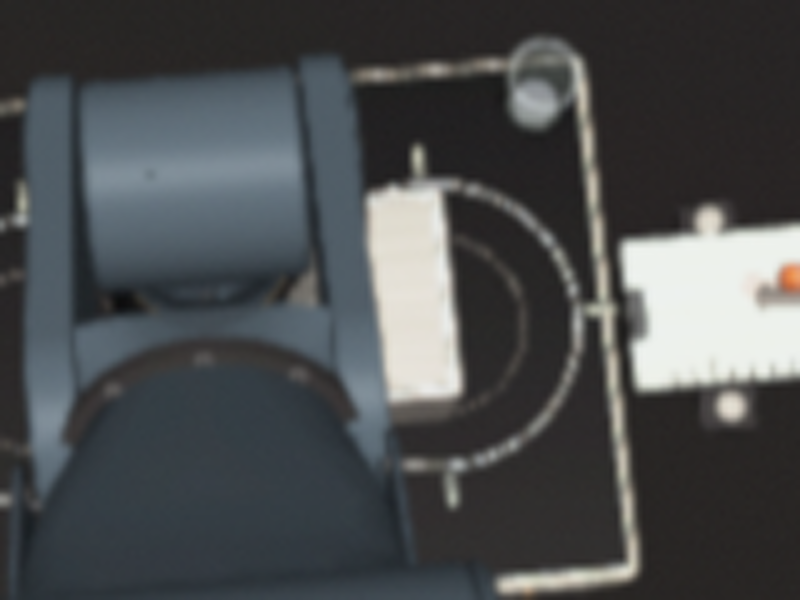

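View pics/s4.png

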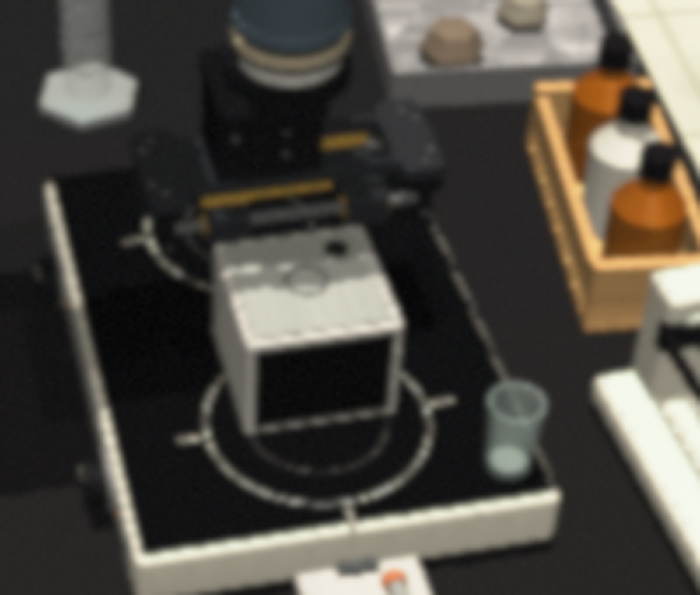

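```bash
python3 - <<'E'
import pickle; from where import *
d=pickle.load(open("d4.pkl","rb")); T,S=d["top"],d["side"]; n=[np.nan]*2
o=[(T,cr([n,(440,187),(463,396),n],255,145,5)),(S,cr([n,(405,322),(247,352),(213,248)],270,140,3.5))]
for oo in (o,o[1:],o[:1]):
    p,r=fit(oo,.05,.05,.133,[.59,.09,.07]); print(p,(Rm.T@(p[:2]-hp)*1000).round(1),p[2]-a)
print(r)
p,r=fit(o,.05,.05,.133,[.59,.09,.07])
crop(S,270,140,200,170,3.5,"pics/s4b.png",np.r_[rect(p,.05,.05,.133),rect(p,.05,.05,.055)])
E
```

```text
[0.5921 0.0928 0.0923] [  2.4 -52.7] 0.014776136676949575
[0.5928 0.0919 0.1031] [  3.1 -53.6] 0.025591272145306515
[0.5906 0.0938 0.086 ] [  1.  -51.5] 0.00845442806666076
[[ 0.      0.    ]
 [ 0.0047  0.0494]
 [-0.0048 -0.0484]
 [ 0.      0.    ]]
```

View pics/s4b.png

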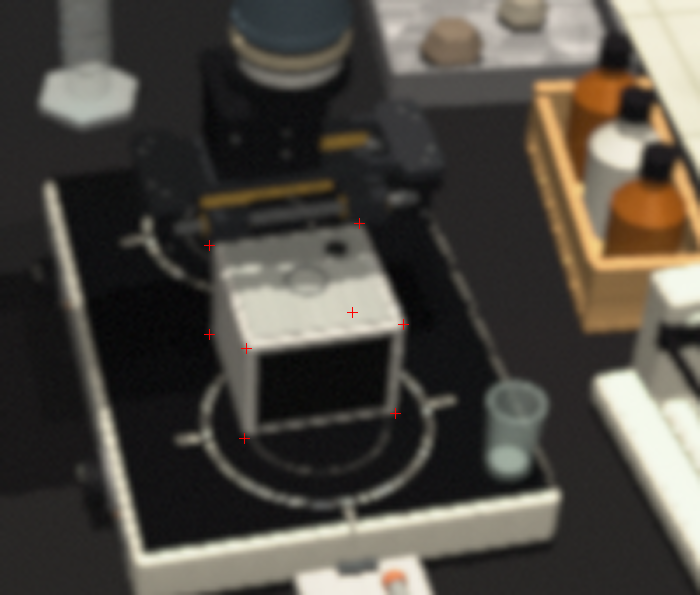

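```bash
python3 -m creep '[[[-0.3,0,-4],0,0.6],[[-0.4,0,-6],0,0.6],[[-0.4,0,-6],0,0.6],[[-0.4,0,-6],0,0.6],[[-0.4,0,-6],0,0.6],[[-0.2,0,-4],0,0.6],[[-0.1,0,-3],0,0.6],[[0,0,-2],0,0.6]]'; python3 where.py; python3 -m creep '[[[0,0,-2],0,0.6],[[0,0,-1],0,0.6],[[0,0,0],0,0.6],[[0,0,0],0,0.6]]'; python3 where.py
python3 - <<'E'
from h import *; from rig import robot
import pickle
d={n:robot.camera(n) for n in("top","side")}; pickle.dump(d,open("d5.pkl","wb"))
crop(d["top"],255,145,160,120,5,"pics/t5.png")
crop(d["side"],300,170,160,140,4.2,"pics/s5.png")
E
```

```text
time: 9.15
position: [0.5874, 0.1164, 0.0804]
tool_rot: [0.707, 0.027, -0.028, -0.707]
ft_force: [-0.7, 3.2, 0.7]
grip_width: 0.0522
t 9.15 pos [0.5874 0.1164 0.0804] local mm [ -0.4 -28.7] yaw err 0.0002 F [-0.4451  3.1962] 0.6567214371308777 w 0.0522 q [ 0.0092  0.6819  1.6125 -0.0001  0.8478 -0.0684]
time: 9.55
position: [0.5876, 0.1136, 0.0804]
tool_rot: [0.707, 0.027, -0.028, -0.706]
ft_force: [-0.8, 2.2, 0.6]
grip_width: 0.052
t 9.55 pos [0.5876 0.1136 0.0804] local mm [ -0.4 -31.6] yaw err 0.0006 F [-0.6013  2.2126] 0.636220112889865 w 0.0520 q [ 0.0046  0.6817  1.6132 -0.0007  0.8473 -0.073 ]
```

View pics/t5.png

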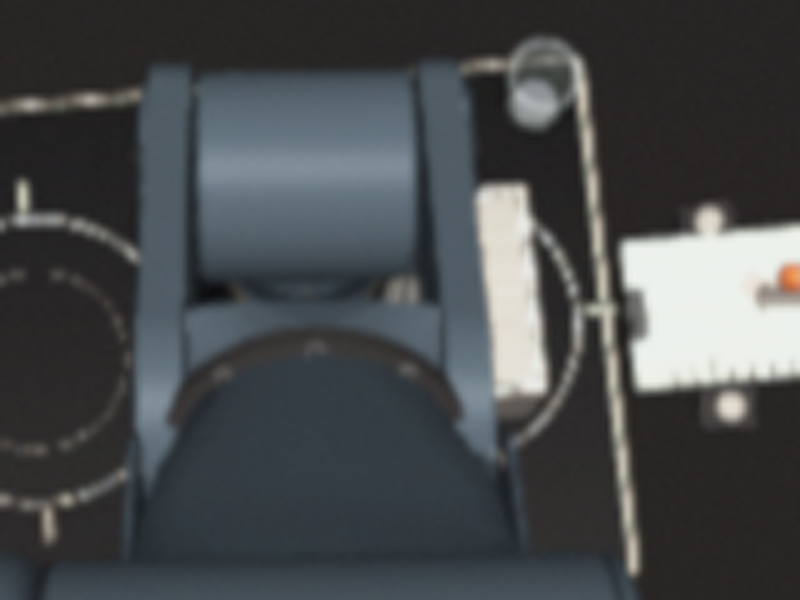

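View pics/s5.png

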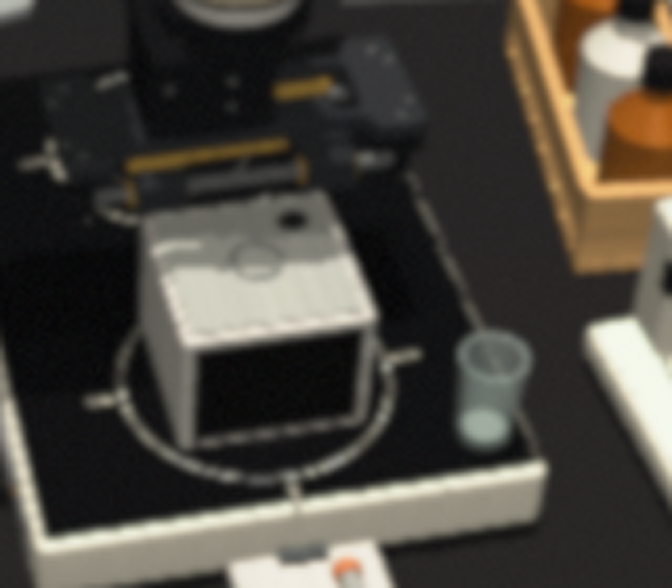

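```bash
python3 - <<'E'
import pickle; from where import *
d=pickle.load(open("d5.pkl","rb")); T,S=d["top"],d["side"]; n=[np.nan]*2
o=[(T,cr([n,(527,183),(547,391),n],255,145,5)),(S,cr([(325,190),(377,322),(186,351),(142,212)],300,170,4.2))]
for oo in (o,o[1:],o[:1]):
    p,r=fit(oo,.05,.05,.133,[.59,.09,.07]); print(p,(Rm.T@(p[:2]-hp)*1000).round(1),p[2]-a)
E
```

```text
[0.5942 0.0526 0.0684] [  1.4 -92.9] -0.009106724458773433
[0.5945 0.0518 0.0738] [  1.7 -93.8] -0.003664129732363172
[0.5932 0.0536 0.0679] [  0.5 -91.8] -0.009594187838128793
```

```bash
python3 -m creep '[[[-0.2,0,-1.5],0,0.6],[[-0.2,0,-2],0,0.6],[[-0.2,0,-2],0,0.6],[[-0.2,0,-1.5],0,0.6],[[0,0,-0.5],0,0.6],[[0,0,0],0,0.6]]'; python3 where.py; python3 -m creep '[[[0,0,3],0,0.6],[[0,0,8],0,0.6],[[0,0,12],0,0.6],[[0,0,15],0,0.6],[[0,-10,20],0,0.6],[[0,-30,20],0,0.6],[[0,-40,0],0,0.6],[[0,-40,0],0,0.6]]'; python3 where.py
```

```text
time: 10.25
position: [0.5875, 0.106, 0.0804]
tool_rot: [0.707, 0.027, -0.028, -0.706]
ft_force: [-0.2, 0.8, -1.5]
grip_width: 0.0521
t 10.25 pos [0.5875 0.106  0.0804] local mm [ -1.1 -39.1] yaw err 0.0003 F [-0.1783  0.8508] -1.5136665994551013 w 0.0521 q [-0.0084  0.68    1.6174 -0.0003  0.8445 -0.086 ]
time: 11.05
position: [0.5805, 0.1862, 0.2013]
tool_rot: [0.707, 0.028, -0.029, -0.706]
ft_force: [1.1, -0.7, -0.2]
grip_width: 0.0525
t 11.05 pos [0.5805 0.1862 0.2013] local mm [-1.9 41.4] yaw err 0.0032 F [ 1.0825 -0.7716] -0.22454643353091386 w 0.0525 q [ 0.1273  0.5313  1.4935 -0.      1.1183  0.0467]
```

```bash
python3 -m creep '[[[0,-40,0],0,0.3],[[-40,-20,0],0,0],[[-40,0,0],0,0],[[-40,0,0],0,0],[[-40,0,-20],0,0],[[-20,0,-40],0,0],[[0,0,-40],0,0],[[0,0,-40],0,0]]'; python3 where.py;
```

```text
time: 11.85
position: [0.4121, 0.0306, 0.2611]
tool_rot: [0.707, 0.029, -0.028, -0.706]
ft_force: [0.6, 1.0, -0.7]
grip_width: 0.002
t 11.85 pos [0.4121 0.0306 0.2611] local mm [-181.8 -100.8] yaw err 0.0031 F [0.6963 0.9155] -0.6921519925891049 w 0.0020 q [-0.198   0.1824  1.8814  0.0001  1.0765 -0.2786]
```

```bash
python3 -m creep '[[[0,0,-40],0,0],[[10,0,-45],0,0],[[20,0,-45],0,0],[[30,0,-45],0,0],[[30,0,-45],0,0],[[30,0,-45],0,0],[[30,0,-45],0,0],[[30,0,-35],0,0]]'; python3 where.py
python3 - <<'E'
from h import *; from rig import robot
import pickle
d={n:robot.camera(n) for n in("top","side")}; pickle.dump(d,open("d6.pkl","wb"))
crop(d["top"],285,145,160,120,5,"pics/t6.png")
crop(d["side"],300,170,160,140,4.2,"pics/s6.png")
E
```

```text
time: 12.65
position: [0.6107, -0.2877, 0.2605]
tool_rot: [0.707, 0.027, -0.028, -0.706]
ft_force: [0.2, 0.3, 0.5]
grip_width: 0.0005
t 12.65 pos [ 0.6107 -0.2877  0.2605] local mm [  -8.5 -433.4] yaw err 0.0003 F [0.1797 0.2551] 0.5289320404567848 w 0.0005 q [-0.6052  0.5624  1.2535 -0.0004  1.3256 -0.683 ]
```

View pics/t6.png

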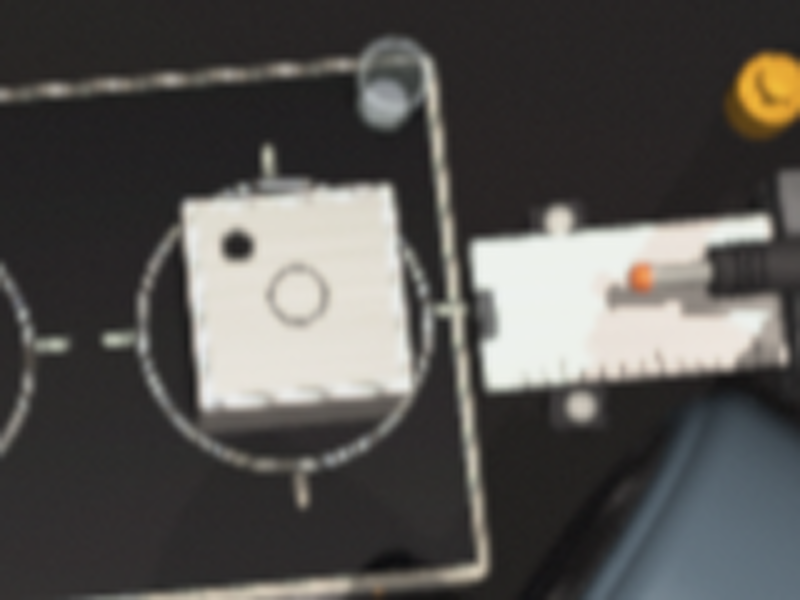

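View pics/s6.png

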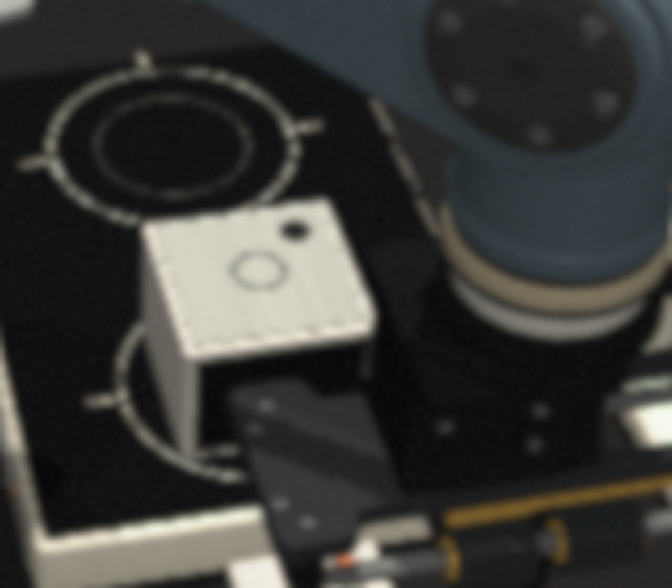

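```bash
python3 - <<'E'
import pickle; from where import *
d=pickle.load(open("d6.pkl","rb")); T,S=d["top"],d["side"]; n=[np.nan]*2
o=[(T,cr([(182,201),(391,184),(413,389),(200,411)],285,145,5)),(S,cr([(331,201),(378,323),(187,360),(142,226)],300,170,4.2))]
for oo in (o,o[1:],o[:1]):
    p,r=fit(oo,.05,.05,.133,[.59,.05,.07]); print(p,(Rm.T@(p[:2]-hp)*1000).round(1),p[2]-a); print(r.round(1).tolist())
aa=np.linspace(0,6.283,72,endpoint=False)
p,_=fit(o,.05,.05,.133,[.59,.05,.07])
rg=np.c_[.5934+.072*np.cos(aa),.0454+.072*np.sin(aa),0*aa+.055]
crop(T,285,145,160,120,5,"pics/t6b.png",np.r_[rg,rect(p,.05,.05,.133)])
# tip + saddle
for z in(.092,.096,.1): 
  for uv in((630,277),(640,277)):
    q=unproj(T,cr([uv],285,145,5),z)[0]; print(z,uv,q,(Rm.T@(q[:2]-hp)*1000).round(1))
E
```

```text
[0.5937 0.0459 0.0791] [  0.4 -99.6] 0.0015606088599022655
[[-0.1, -0.4], [0.2, -0.7], [0.3, -0.1], [0.3, -0.6], [-1.2, -0.5], [0.4, 1.0], [-0.6, -0.9], [-0.1, -0.3]]
[0.5944 0.0453 0.0811] [   1.1 -100.2] 0.0035745550523414715
[[-0.9, -0.3], [0.8, 1.2], [-0.1, -0.7], [0.2, -0.1]]
[0.5927 0.0463 0.077 ] [ -0.6 -99. ] -0.0005162858800512454
[[-0.3, 0.0], [0.1, -0.3], [0.1, 0.4], [0.1, -0.2]]
0.092 (630, 277) [ 0.608  -0.1196  0.092 ] [   1.8 -265.6]
0.092 (640, 277) [ 0.6079 -0.1245  0.092 ] [   1.4 -270.5]
0.096 (630, 277) [ 0.6072 -0.1187  0.096 ] [   1.1 -264.7]
0.096 (640, 277) [ 0.6071 -0.1236  0.096 ] [   0.6 -269.6]
0.1 (630, 277) [ 0.6064 -0.1179  0.1   ] [   0.3 -263.8]
0.1 (640, 277) [ 0.6063 -0.1228  0.1   ] [  -0.1 -268.7]
```

View pics/t6b.png

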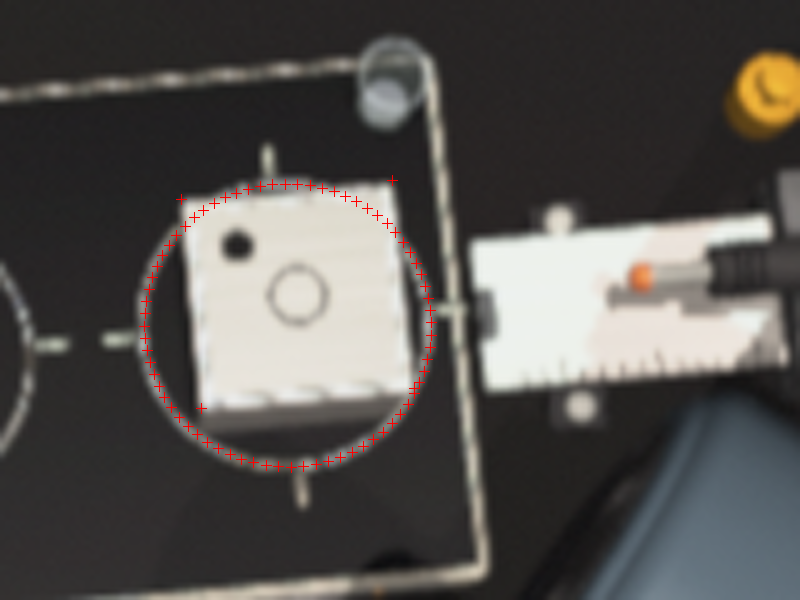

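```bash
python3 -m creep '[[[9,0,0],0,0],[[0,25,0],0,0],[[0,25,0],0,0],[[0,25,0],0,0],[[0,25,0],0,0],[[0,25,0],0,0],[[0,20,0],0,0],[[0,0,0],0,0]]';  python3 where.py; python3 -m creep '[[[0,20,0],0,0],[[0,20,0],0,0],[[0,15,0],0,0],[[0,5,0],0,0],[[0,0,0],0,0]]'; python3 where.py
```

```text
time: 13.55
position: [0.616, -0.2821, 0.1127]
tool_rot: [-0.705, -0.026, 0.03, 0.708]
ft_force: [-0.1, 0.2, 0.1]
grip_width: 0.0005
t 13.55 pos [ 0.616  -0.2821  0.1127] local mm [  -2.8 -428.3] yaw err 0.0023 F [-0.0386  0.2222] 0.1203686557971505 w 0.0005 q [-0.5942  0.7253  1.3739  0.0003  1.0503 -0.6741]
time: 14.05
position: [0.6181, -0.2853, 0.0555]
tool_rot: [-0.706, -0.027, 0.028, 0.707]
ft_force: [0.4, -0.1, 0.3]
grip_width: 0.0005
t 14.05 pos [ 0.6181 -0.2853  0.0555] local mm [  -0.9 -431.6] yaw err 0.0010 F [ 0.4037 -0.1276] 0.2535253901793751 w 0.0005 q [-0.5962  0.8008  1.3984  0.      0.9433 -0.6747]
```

```bash
python3 -m creep '[[[1,5,0],0,0],[[0.7,3,0],0,0],[[0,2,0],0,0],[[0,0,0],0,0]]'; python3 where.py
python3 - <<'E'
from h import *; from rig import robot
c=robot.camera("side"); crop(c,320,260,160,130,5,"pics/s7.png")
c=robot.camera("wrist"); cv2.imwrite("pics/w7.png",c["pixels"][:,:,::-1])
E
```

```text
time: 14.45
position: [0.6198, -0.2858, 0.0455]
tool_rot: [-0.707, -0.027, 0.028, 0.707]
ft_force: [-0.6, -0.1, -0.9]
grip_width: 0.0006
t 14.45 pos [ 0.6198 -0.2858  0.0455] local mm [   0.8 -432.2] yaw err 0.0004 F [-0.6475 -0.0489] -0.894047145624809 w 0.0006 q [-0.5954  0.8161  1.3973 -0.      0.9284 -0.6733]
```

View pics/s7.png

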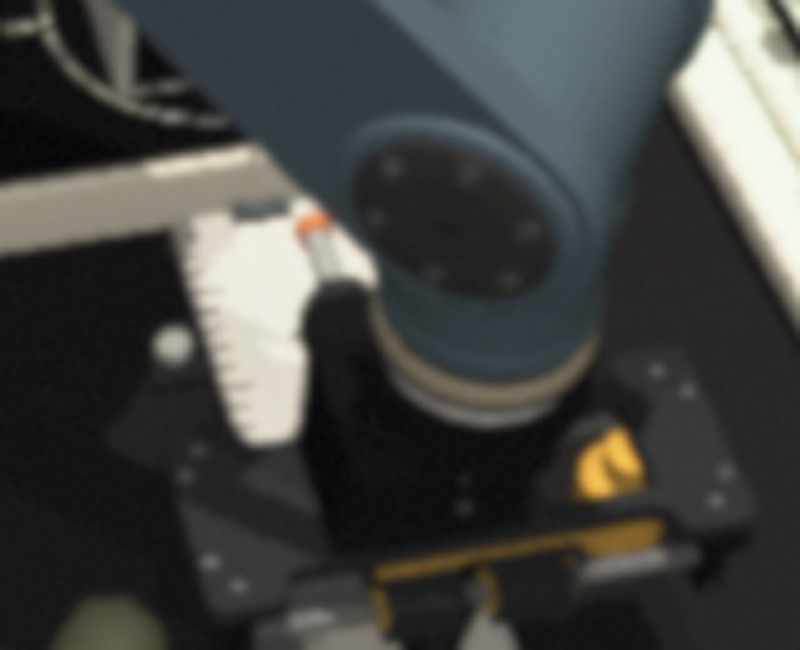

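View pics/w7.png

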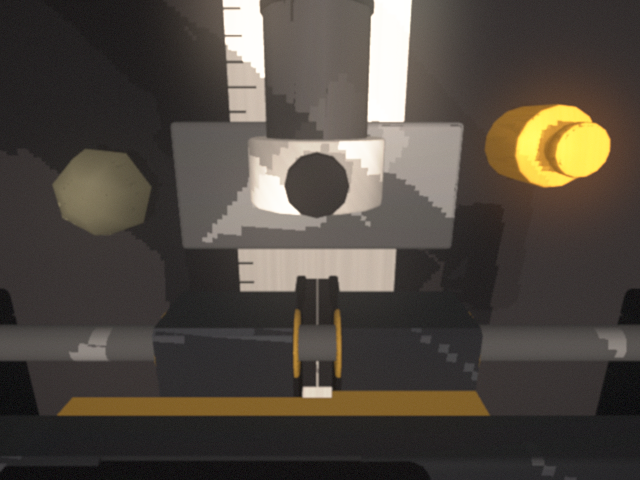

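```bash
python3 -m creep '[[[0,0,4],0,0],[[0,0,4],0,0],[[0,0,3],0,0],[[0,0,2],0,0],[[0,0,1.5],0,0],[[0,0,1.5],0,0],[[0,0,1.5],0,0],[[0,0,1.5],0,0]]'; python3 where.py;python3 -m creep '[[[0,0,1.5],0,0],[[0,0,1.5],0,0],[[0,0,1.5],0,0],[[0,0,1.5],0,0]]'; python3 where.py
python3 - <<'E'
from h import *; from rig import robot
c=robot.camera("wrist"); cv2.imwrite("pics/w8.png",c["pixels"][:,:,::-1])
E
```

```text
time: 15.35
position: [0.6189, -0.2678, 0.0458]
tool_rot: [0.707, 0.028, -0.027, -0.706]
ft_force: [0.3, -3.2, 0.1]
grip_width: 0.0006
t 15.35 pos [ 0.6189 -0.2678  0.0458] local mm [   1.2 -414.3] yaw err 0.0004 F [ 0.0162 -3.2521] 0.07607847142951052 w 0.0006 q [-0.5734  0.8065  1.4223 -0.001   0.9108 -0.6508]
time: 15.75
position: [0.6181, -0.2609, 0.0456]
tool_rot: [0.707, 0.028, -0.027, -0.706]
ft_force: [0.5, -2.1, 0.5]
grip_width: 0.0004
t 15.75 pos [ 0.6181 -0.2609  0.0456] local mm [   1.  -407.3] yaw err 0.0004 F [ 0.3547 -2.1654] 0.46088376809069076 w 0.0004 q [-0.5656  0.8037  1.4309 -0.0001  0.9065 -0.6435]
```

View pics/w8.png

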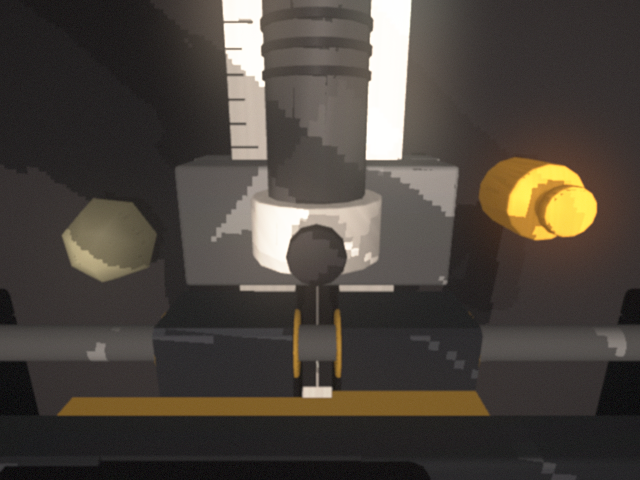

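```bash
python3 -m creep '[[[0,0,2.5],0,0],[[0,0,3.5],0,0],[[0,0,4],0,0],[[0,0,4],0,0],[[0,0,4],0,0],[[0,0,4],0,0],[[0,0,4],0,0],[[0,0,4],0,0]]'; python3 where.py;python3 -m creep '[[[0,0,4],0,0],[[0,0,4],0,0],[[0,0,4],0,0],[[0,0,4],0,0],[[0,0,4],0,0],[[0,0,4],0,0],[[0,0,4],0,0],[[0,0,4],0,0]]'; python3 where.py
python3 - <<'E'
from h import *; from rig import robot
c=robot.camera("wrist"); cv2.imwrite("pics/w9.png",c["pixels"][:,:,::-1])
c=robot.camera("top"); crop(c,285,145,160,120,5,"pics/t9.png")
c=robot.camera("side"); crop(c,300,170,160,140,4.2,"pics/s9.png")
E
```

```text
time: 16.6
position: [0.6157, -0.2306, 0.0456]
tool_rot: [0.707, 0.028, -0.028, -0.707]
ft_force: [0.4, -3.0, 0.1]
grip_width: 0.0003
t 16.60 pos [ 0.6157 -0.2306  0.0456] local mm [   0.9 -376.9] yaw err 0.0006 F [ 0.1925 -2.9944] 0.12716587864089446 w 0.0003 q [-0.528   0.7903  1.4685 -0.      0.8827 -0.6061]
time: 17.4
position: [0.6131, -0.1988, 0.0456]
tool_rot: [0.707, 0.028, -0.028, -0.707]
ft_force: [0.1, -3.2, 0.8]
grip_width: 0.0004
t 17.40 pos [ 0.6131 -0.1988  0.0456] local mm [   0.8 -345. ] yaw err 0.0005 F [-0.1105 -3.2125] 0.8488094055129053 w 0.0004 q [-0.4866  0.7777  1.5041 -0.      0.8596 -0.5645]
```

View pics/w9.png

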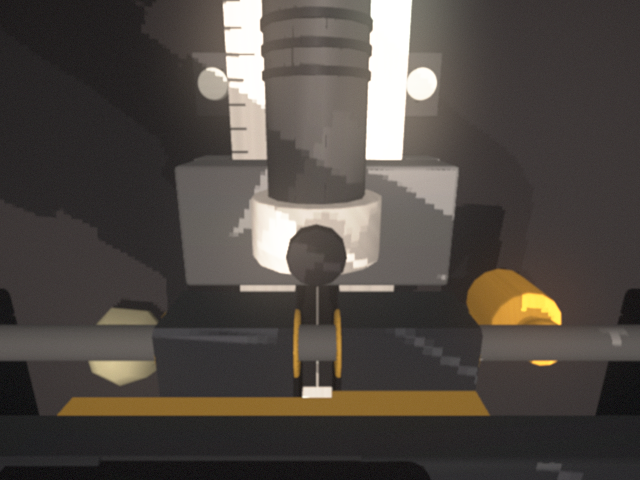

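View pics/t9.png

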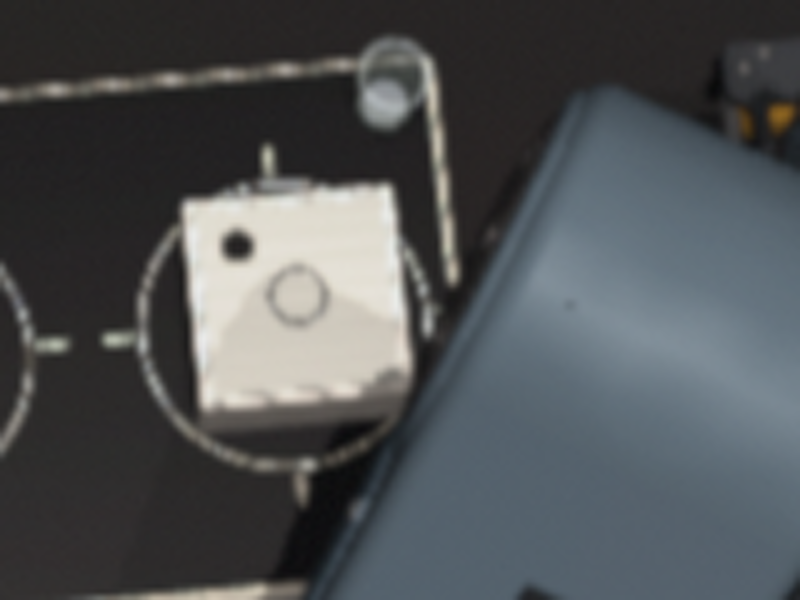

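View pics/s9.png

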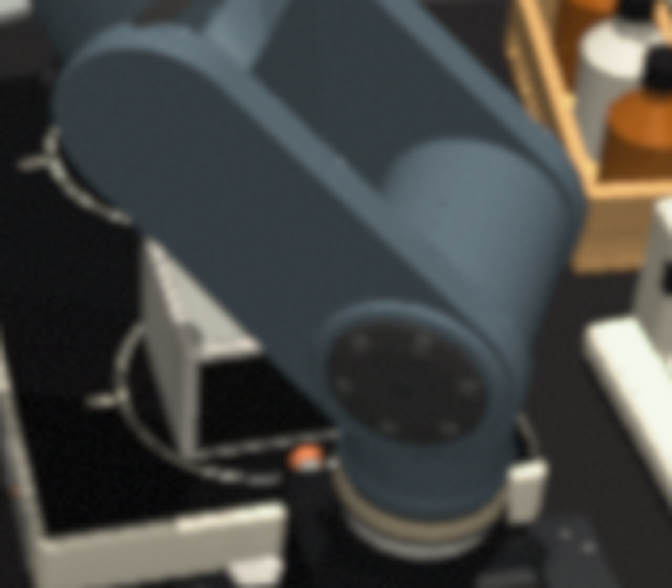

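```bash
python3 - <<'E'
from where import *; 
import pickle
S=robot.camera("side"); crop(S,340,250,70,52,11,"pics/s10.png")
for y in (-.2,-.195,-.19):
  q=hp+Rm@[.001,y]; u=proj(S,[[q[0],q[1],.096]])[0]; print(y,u,(u-[340,250]+.5)*11)
E
```

```text
-0.2 [372.3522 280.2928] [361.3739 338.7206]
-0.195 [371.7227 278.5513] [354.4499 319.5643]
-0.19 [371.0971 276.8205] [347.5682 300.5252]
```

View pics/s10.png

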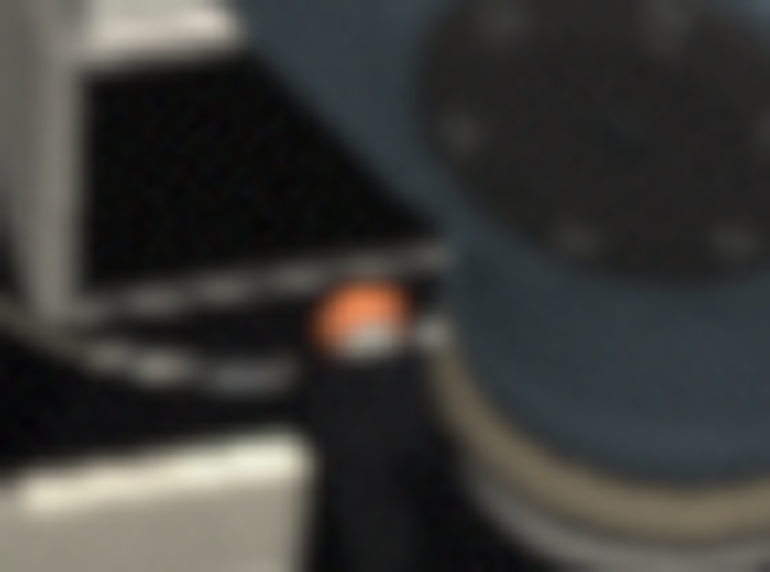

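```bash
python3 -m creep '[[[0,0,2.5],0,0],[[0,0,3],0,0],[[0,0,3],0,0],[[0,0,3],0,0],[[0,0,3],0,0],[[0,0,3],0,0],[[0,0,2.5],0,0],[[0,0,2],0,0]]'; python3 where.py;python3 -m creep '[[[0,0,1.5],0,0],[[0,0,1.5],0,0],[[0,0,1],0,0],[[0,0,1],0,0],[[0,0,1],0,0],[[0,0,1],0,0],[[0,0,1],0,0],[[0,0,1],0,0]]'; python3 where.py
python3 - <<'E'
from h import *; from rig import robot
c=robot.camera("wrist"); cv2.imwrite("pics/w11.png",c["pixels"][:,:,::-1])
c=robot.camera("top"); crop(c,285,145,160,120,5,"pics/t11.png")
c=robot.camera("side"); crop(c,320,220,90,70,8,"pics/s11.png")
E
```

```text
time: 18.4
position: [0.6114, -0.1768, 0.0455]
tool_rot: [-0.707, -0.028, 0.028, 0.707]
ft_force: [0.4, -1.1, -1.5]
grip_width: 0.0007
t 18.40 pos [ 0.6114 -0.1768  0.0455] local mm [   0.8 -322.9] yaw err 0.0007 F [ 0.3197 -1.1652] -1.47704444241629 w 0.0007 q [-0.4568  0.7701  1.5262 -0.      0.8454 -0.535 ]
time: 19.2
position: [0.6107, -0.1681, 0.0455]
tool_rot: [0.707, 0.028, -0.028, -0.707]
ft_force: [0.2, -2.0, -0.1]
grip_width: 0.0005
t 19.20 pos [ 0.6107 -0.1681  0.0455] local mm [   0.8 -314.2] yaw err 0.0005 F [ 0.0783 -1.9852] -0.07518665377594425 w 0.0005 q [-0.4447  0.7673  1.5345  0.      0.8398 -0.5227]
```

View pics/s11.png

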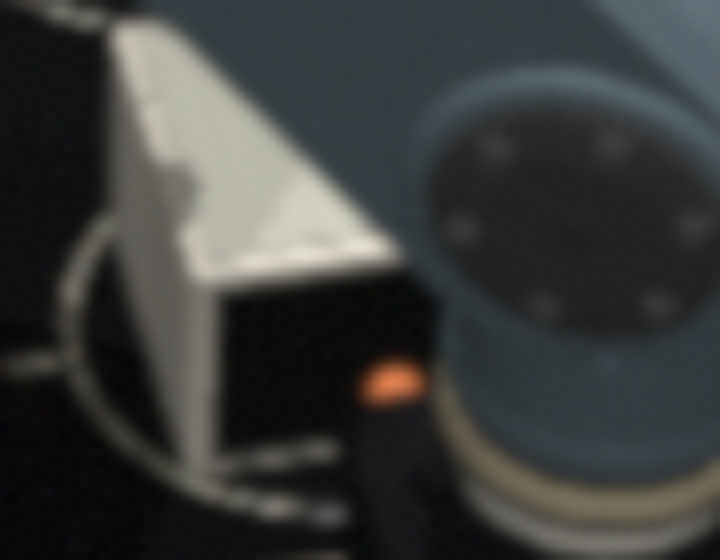

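View pics/t11.png

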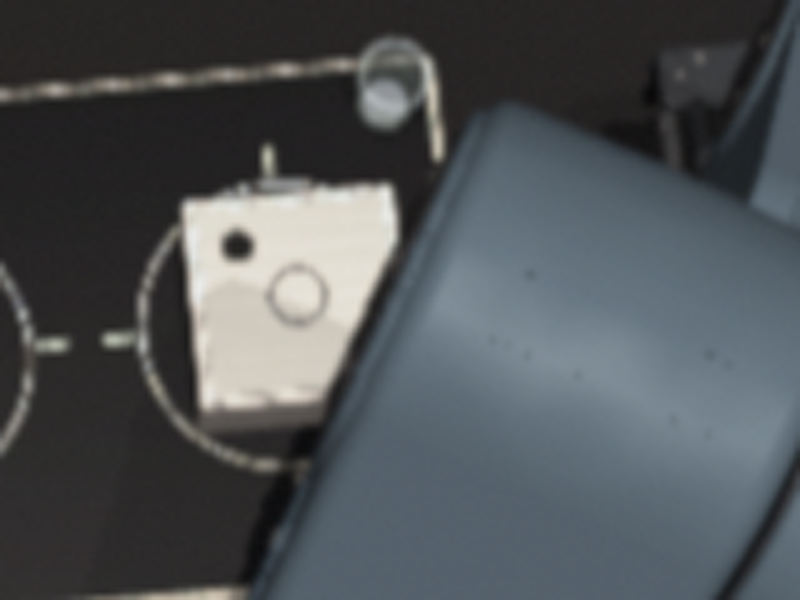

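View pics/w11.png

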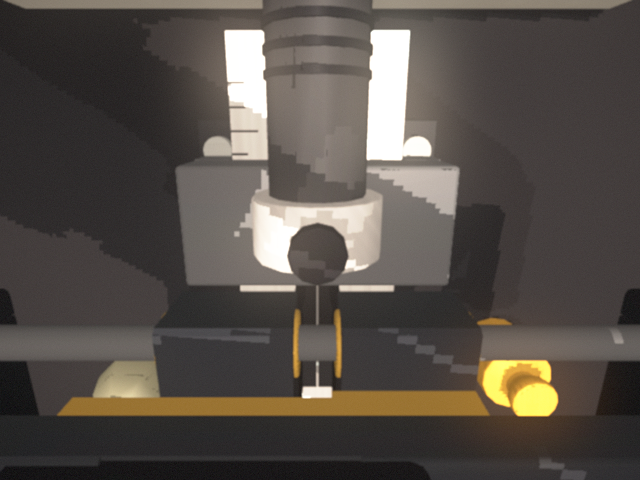

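```bash
cat > tip.py <<'E'
from where import *
S=robot.camera("side")
def band(y): # silhouette of 15mm disc, front at y
    t=np.linspace(0,6.28,40); L=np.c_[.001+.0075*np.cos(t),0*t+y]; q=hp+L@Rm.T
    return proj(S,np.c_[q,.096+.0075*np.sin(t)])
hsv=cv2.cvtColor(S["pixels"],cv2.COLOR_RGB2HSV)[220:320,330:420]
m=((hsv[:,:,0]<14)|(hsv[:,:,0]>172))&(hsv[:,:,1]>90)&(hsv[:,:,2]>90)
v,u=np.nonzero(m); print("orange u",u.min()+330,u.max()+330,"v",v.min()+220,v.max()+220,len(u))
for y in (-.17,-.165,-.16,-.155,-.15):
    b=band(y); print(y,b.min(0),b.max(0))
E
python3 tip.py
```

```text
orange u 366 372 v 265 269 28
-0.17 [365.1771 267.4843] [372.0795 272.506 ]
-0.165 [364.5803 265.8063] [371.4627 270.8264]
-0.16 [363.9872 264.1385] [370.8497 269.1568]
-0.155 [363.3976 262.4807] [370.2404 267.4972]
-0.15 [362.8115 260.8328] [369.6347 265.8475]
```

```bash
python3 -m creep '[[[0,0,1],0,0],[[0,0,1],0,0],[[0,0,1],0,0],[[0,0,1],0,0],[[0,0,1],0,0],[[0,0,1],0,0],[[0,0,1],0,0],[[0,0,0.6],0,0]]'; python3 where.py;python3 -m creep '[[[0,0,0.5],0,0],[[0,0,0.5],0,0],[[0,0,0.5],0,0],[[0,0,0.5],0,0],[[0,0,0.5],0,0],[[0,0,0.5],0,0],[[0,0,0.5],0,0],[[0,0,0.5],0,0]]'; python3 where.py; python3 tip.py | head -1
```

```text
time: 20.2
position: [0.6101, -0.1605, 0.0455]
tool_rot: [-0.707, -0.028, 0.028, 0.707]
ft_force: [0.9, -1.9, 0.1]
grip_width: 0.0003
t 20.20 pos [ 0.6101 -0.1605  0.0455] local mm [   0.8 -306.5] yaw err 0.0006 F [ 0.761  -1.9196] 0.07860251092287568 w 0.0003 q [-0.434   0.7649  1.5415 -0.      0.8353 -0.5121]
time: 21.0
position: [0.6098, -0.1565, 0.0455]
tool_rot: [-0.707, -0.028, 0.028, 0.707]
ft_force: [-0.1, -2.1, -0.4]
grip_width: 0.0004
t 21.00 pos [ 0.6098 -0.1565  0.0455] local mm [   0.8 -302.6] yaw err 0.0005 F [-0.2484 -2.0976] -0.4129325786298953 w 0.0004 q [-0.4285  0.7637  1.545   0.      0.833  -0.5064]
orange u 364 371 v 262 265 25
```

```bash
python3 -m creep '[[[0,0,0.5],0,0],[[0,0,0.5],0,0],[[0,0,0.5],0,0],[[0,0,0.5],0,0]]'; python3 where.py; python3 tip.py | head -1
python3 - <<'E'
from h import *; from rig import robot
c=robot.camera("wrist"); cv2.imwrite("pics/w12.png",c["pixels"][:,:,::-1])
c=robot.camera("top"); crop(c,285,145,160,120,5,"pics/t12.png")
c=robot.camera("side"); crop(c,320,220,90,70,8,"pics/s12.png")
E
```

```text
time: 21.45
position: [0.6097, -0.1547, 0.0456]
tool_rot: [0.707, 0.028, -0.028, -0.706]
ft_force: [0.1, -2.1, -0.1]
grip_width: 0.0005
t 21.45 pos [ 0.6097 -0.1547  0.0456] local mm [   0.8 -300.8] yaw err 0.0006 F [-0.0924 -2.1459] -0.07241970471553816 w 0.0005 q [-0.4258  0.763   1.5466 -0.0004  0.8317 -0.5037]
orange u 364 370 v 261 264 23
```

View pics/s12.png

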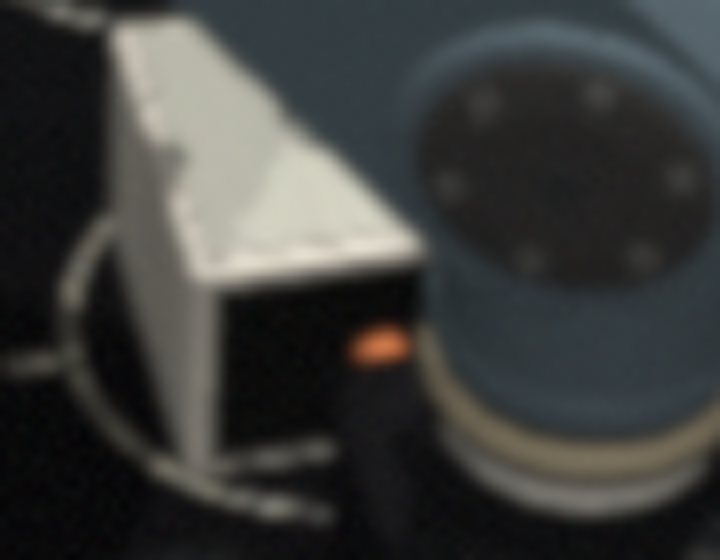

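View pics/w12.png

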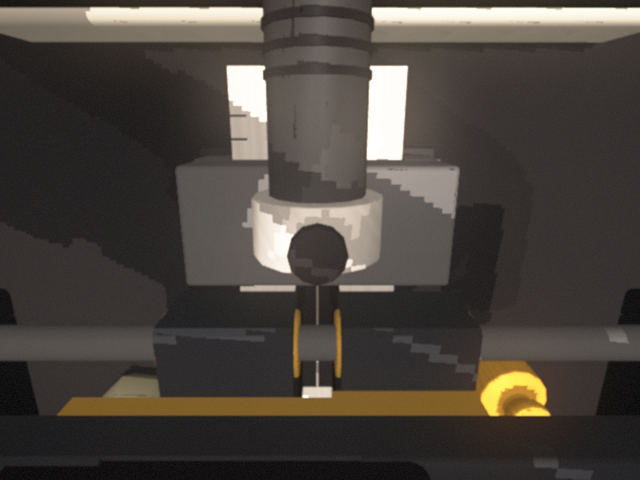

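```bash
for i in 1; do python3 -m creep '[[[0,0,0.5],0,0],[[0,0,0.5],0,0]]' >/dev/null; python3 where.py|cut -c1-150; python3 tip.py | head -1; python3 -m creep '[[[0,0,0.5],0,0],[[0,0,0.5],0,0]]' >/dev/null; python3 where.py|cut -c1-150; python3 tip.py | head -1; python3 -m creep '[[[0,0,0.5],0,0],[[0,0,0.5],0,0]]' >/dev/null; python3 where.py|cut -c1-150; python3 tip.py | head -1; done
```

```text
t 21.85 pos [ 0.6096 -0.1537  0.0455] local mm [   0.8 -299.7] yaw err 0.0004 F [-0.6468 -3.1392] -1.7986146797607534 w 0.0001 q [-0.4244  0.7628  1.5
orange u 365 370 v 261 264 21
t 22.10 pos [ 0.6095 -0.1526  0.0455] local mm [   0.8 -298.7] yaw err 0.0006 F [-0.271  -3.8065] -0.4977378106808842 w 0.0003 q [-0.4229  0.7625  1.5
orange u 365 369 v 261 263 11
t 22.35 pos [ 0.6094 -0.1516  0.0455] local mm [   0.8 -297.7] yaw err 0.0005 F [ 0.057 -3.673] -0.3159782524405872 w 0.0004 q [-0.4215  0.7622  1.549
orange u 366 369 v 261 263 8
```

```bash
python3 -m creep '[[[0,0,0.4],0,0],[[0,0,0.4],0,0],[[0,0,0.3],0,0],[[0,0,0],0,0],[[0,0,0],0,0]]' ; python3 where.py|cut -c1-150; python3 -m creep '[[[0,0,-0.5],0,0],[[0,0,-1],0,0],[[0,0,-2],0,0],[[0,0,-4],0,0],[[0,0,-8],0,0],[[0,0,-10],0,0],[[0,0,-5],0,0],[[0,0,0],0,0]]'; python3 where.py
python3 - <<'E'
from h import *; from rig import robot
c=robot.camera("wrist"); cv2.imwrite("pics/w13.png",c["pixels"][:,:,::-1])
E
```

```text
time: 22.9
position: [0.6094, -0.1505, 0.0455]
tool_rot: [-0.707, -0.028, 0.028, 0.707]
ft_force: [0.7, -4.3, -1.1]
grip_width: 0.0002
t 22.90 pos [ 0.6094 -0.1505  0.0455] local mm [   0.8 -296.5] yaw err 0.0005 F [ 0.4154 -4.3148] -1.0681850210962158 w 0.0002 q [-0.4199  0.7619  1.5
time: 23.7
position: [0.612, -0.1823, 0.0456]
tool_rot: [0.707, 0.027, -0.027, -0.706]
ft_force: [-0.3, -0.5, 0.2]
grip_width: 0.0003
t 23.70 pos [ 0.612  -0.1823  0.0456] local mm [   0.9 -328.5] yaw err -0.0011 F [-0.2949 -0.5047] 0.2403417688109366 w 0.0003 q [-0.4643  0.7718  1.5212 -0.      0.8479 -0.5406]
```

View pics/w13.png

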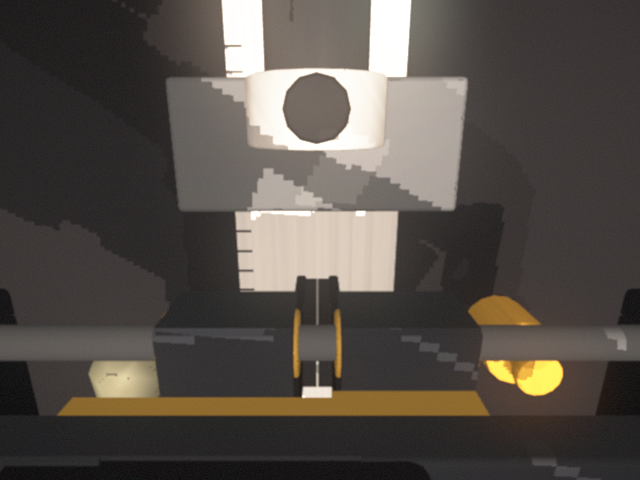

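```bash
python3 -m creep '[[[0,-10,0],0,0],[[0,-25,0],0,0],[[0,-30,-10],0,0],[[0,-30,-30],0,0],[[0,-30,-40],0,0],[[-20,-20,-40],0,0],[[-20,0,-40],0,0],[[-20,0,-40],0,0]]'; python3 -m creep '[[[-20,0,-40],0,0],[[-20,0,-40],0,0],[[-20,0,-40],0,0],[[-20,0,-30],0,0],[[-20,0,-20],0,0],[[0,0,0],0,0]]'; python3 where.py
python3 - <<'E'
from h import *; from rig import robot
import pickle
d={n:robot.camera(n) for n in("top","side")}; pickle.dump(d,open("d14.pkl","wb"))
crop(d["top"],285,145,160,120,5,"pics/t14.png"); crop(d["side"],310,200,140,120,5,"pics/s14.png"); cv2.imwrite("pics/topf.png",d["top"]["pixels"][:,:,::-1])
E
```

```text
time: 24.55
position: [0.5675, -0.3862, 0.1929]
tool_rot: [0.707, 0.029, -0.027, -0.706]
ft_force: [0.3, -0.1, -0.0]
grip_width: 0.0004
time: 25.15
position: [0.478, -0.5657, 0.191]
tool_rot: [0.707, 0.026, -0.026, -0.706]
ft_force: [-0.3, -0.8, -0.0]
grip_width: 0.0007
t 25.15 pos [ 0.478  -0.5657  0.191 ] local mm [-162.4 -700.3] yaw err -0.0041 F [-0.3688 -0.7792] -0.011846821740949264 w 0.0007 q [-1.0191  0.7208  1.1347 -0.0016  1.2851 -1.092 ]
```

View pics/t14.png

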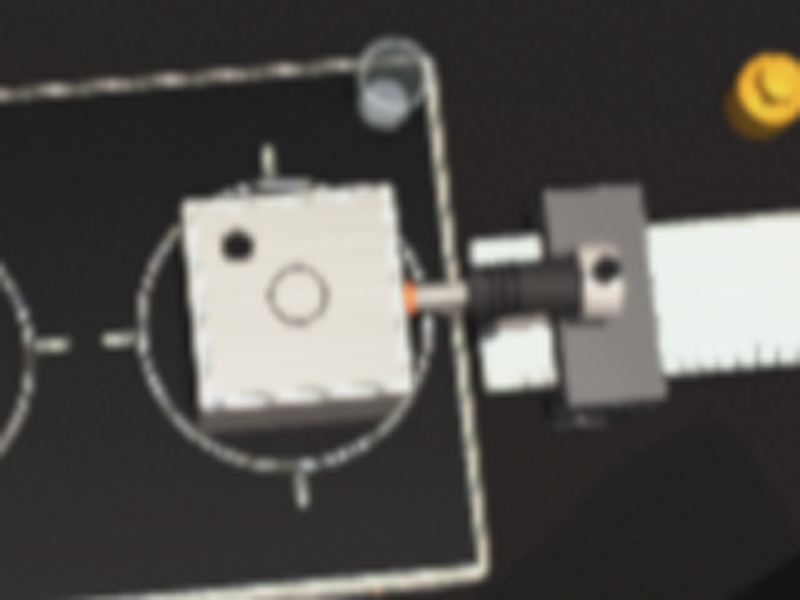

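View pics/s14.png

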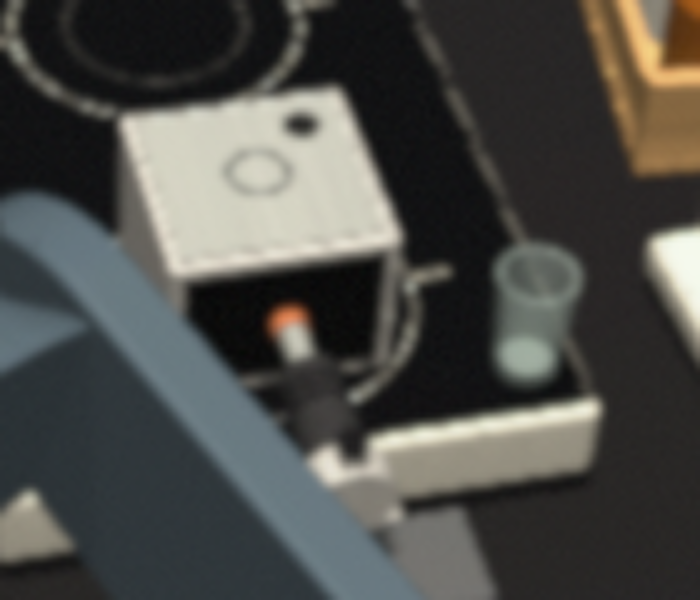

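View pics/topf.png

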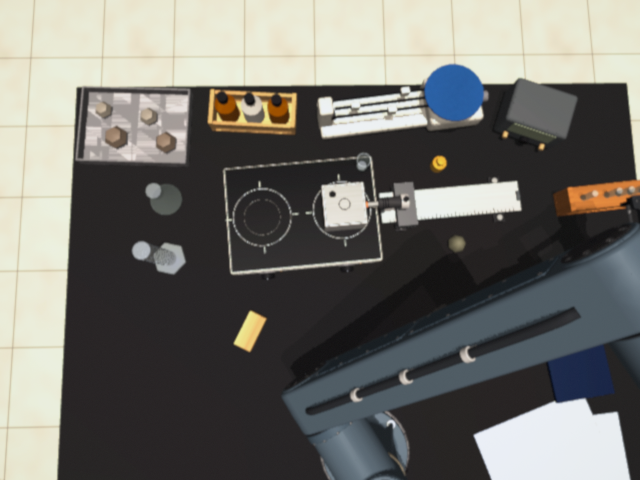

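```bash
python3 - <<'E'
from where import *; import pickle
T=pickle.load(open("d14.pkl","rb"))["top"]; T6=pickle.load(open("d6.pkl","rb"))["top"]
f=lambda c,uv,z:(Rm.T@(unproj(c,cr([uv],285,145,5),z)[0][:2]-hp)*1000).round(1)
print("before tip",f(T6,(630,277),.096),"barrel",f(T6,(708,271),.096)); print("now barrel",f(T,(469,294),.096))
o=[(T,cr([(182,201),(391,184),(413,389),(200,411)],285,145,5))]
print("can now vs d6 mean abs px diff", np.abs(T["pixels"][180:232,318:364].astype(int)-T6["pixels"][180:232,318:364]).mean())
a1=cv2.cvtColor(np.ascontiguousarray(T6["pixels"][150:260,500-175:370]),cv2.COLOR_RGB2GRAY).astype(np.float32)
a2=cv2.cvtColor(np.ascontiguousarray(T["pixels"][150:260,500-175:370]),cv2.COLOR_RGB2GRAY).astype(np.float32)
print(cv2.phaseCorrelate(a1[30:80,:35].copy(),a2[30:80,:35].copy()))
strip=lambda c,y0:cv2.resize(c["pixels"][y0:y0+20,355:430,::-1],None,fx=10,fy=10,interpolation=cv2.INTER_CUBIC)
cv2.imwrite("pics/strip.png",np.vstack([strip(T6,190),strip(T,194)]))
E
```

```text
before tip [   1.1 -264.7] barrel [   0.6 -303. ]
now barrel [  -0.2 -185.7]
can now vs d6 mean abs px diff 0.3939520624303233
((-0.0017396421762505554, -0.007842412606766658), 0.9980287096235487)
```

View pics/strip.png

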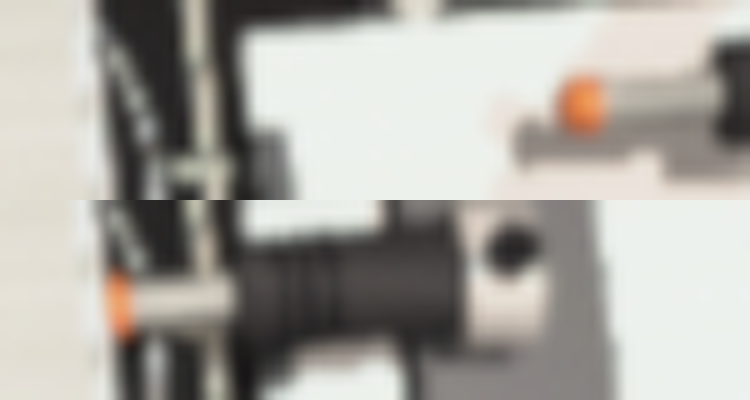

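```bash
python3 - <<'E'
from where import *; import pickle
T=pickle.load(open("d14.pkl","rb"))["top"]; T6=pickle.load(open("d6.pkl","rb"))["top"]
np.set_printoptions(linewidth=200)
# rectify along local y at z=.096, x=local ~0.5mm: sample every 1mm
def prof(c,y0,y1,x):
    ys=np.arange(y0,y1,1.)/1000; q=hp+np.c_[0*ys+x,ys]@Rm.T
    uv=proj(c,np.c_[q,0*ys+.096]).astype(np.float32)
    return cv2.remap(c["pixels"],uv[:,0],uv[:,1],cv2.INTER_CUBIC).reshape(-1,3).astype(int)
A=np.mean([prof(T6,-320,-255,x) for x in(-.001,0.0005,.002)],0).astype(int); B=np.mean([prof(T,-202.7,-137.7,x) for x in(-.002,-.0005,.001)],0).astype(int)
for i in range(0,65): print(i-320,A[i],B[i])
E
```

```text
-320 [57 55 55] [55 52 53]
-319 [56 53 53] [56 53 53]
-318 [54 51 51] [59 56 56]
-317 [56 53 53] [63 58 59]
-316 [61 58 57] [61 57 58]
-315 [66 62 61] [58 55 55]
-314 [67 64 63] [59 56 56]
-313 [67 64 63] [64 60 60]
-312 [66 63 62] [69 64 63]
-311 [64 61 59] [71 67 66]
-310 [61 59 57] [72 68 67]
-309 [57 55 53] [73 68 67]
-308 [58 56 54] [71 66 66]
-307 [70 68 64] [71 66 66]
-306 [86 82 78] [68 64 63]
-305 [112 107 101] [70 66 64]
-304 [137 132 124] [84 80 77]
-303 [158 153 144] [102  98  92]
-302 [174 169 158] [129 125 117]
-301 [176 171 160] [156 151 142]
-300 [178 173 163] [179 173 163]
-299 [179 174 163] [195 189 178]
-298 [178 173 162] [199 192 181]
-297 [178 173 163] [202 196 185]
-296 [178 173 163] [203 197 185]
-295 [179 173 163] [202 196 184]
-294 [179 174 164] [202 197 184]
-293 [180 174 164] [203 197 185]
-292 [180 174 164] [204 198 186]
-291 [180 174 164] [204 198 187]
-290 [180 175 165] [204 199 187]
-289 [180 175 165] [205 200 187]
-288 [180 175 165] [206 200 188]
-287 [181 176 166] [206 200 188]
-286 [182 177 166] [206 200 188]
-285 [182 177 166] [205 199 187]
-284 [18
[... 248 characters left out ...]
73 145]
-276 [214 177 153] [227 164 124]
-275 [225 171 136] [233 158 109]
-274 [230 163 119] [235 157 106]
-273 [234 156 101] [233 163 116]
-272 [236 151  90] [232 176 138]
-271 [233 146  84] [229 191 164]
-270 [230 138  76] [228 210 195]
-269 [225 131  72] [230 223 214]
-268 [215 125  74] [232 231 226]
-267 [204 120  78] [232 234 231]
-266 [194 124  92] [231 232 227]
-265 [190 138 115] [230 229 223]
-264 [192 156 138] [229 226 220]
-263 [201 181 168] [228 224 216]
-262 [212 201 190] [227 223 214]
-261 [224 216 207] [227 223 213]
-260 [228 224 214] [227 223 213]
-259 [226 221 213] [227 223 213]
-258 [225 220 212] [227 223 213]
-257 [224 218 210] [227 223 213]
-256 [225 218 209] [227 223 213]
```

```bash
python3 -c "
from rig import robot
print(robot.hand_in(), robot.get_obs()['time'])"
```

```text
the job is handed in; nothing more can be done
the job is handed in; nothing more can be done
```

I slid the can onto the right place with two spread fingertips, then eased the carriage forward with the closed fingertips low at mid back until the probe tip bore on the can. The job is handed in, at about 25 s of the 72 s allowed; no verdict was reported.

**Can:** Fitted from both cameras after the push, it stood about 0.4 mm off the ring's centre and about 0.002 rad off square. The top picture taken after the probe touched shows it had not moved (image shift below 0.01 pixel).

**Probe:** The force on the tool along the rail, about 2 N while creeping, rose to 3–4 N in the last 4 mm. In the top picture the probe's visible stem is about 5 mm shorter than before. A dead-reckoned check gave 2–3 mm and a first by-eye comparison showed no shortening. I take the tip to be pressed in 2–5 mm of its 7 mm, so a contact force of about 1 N. That force could not be read directly.

**Carriage:** It did not bind; the tool force read at most about 4.3 N (the limit is 25 N). It stayed in place when the fingers backed off.

**Bystanders:** In the last top picture the beaker, weight, mineral, flask, measuring cylinder and wooden block look where they started. The arm hid the spatula from that view, but I did not work near it. The gripper was clear of everything at the end.

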